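# Fit the phone holder into its desk stand and clamp it

## Task

Draw the phone holder out from under the low riser and push its stem fully home into the round mouth of the clamp stand, with the holder's two lips facing up. Then swing the stand's nut lever over until the nut grips the stem firmly, and let go. Leave the mug, the smartphone and the mouse where they are.

Things in the scene. Friction and masses are not known exactly. Their poses are not given: they have to be found in the camera images.
- holder: Phone holder, 170 mm long, 0.11-0.22 kg: black square bar (110 x 28 x 28 mm) with a steel stem on one end. Origin: centre of the bar's underside; x along the bar to the stem, z up (lips up). Bar and stem meet at x = 55, stem tip at x = 115 mm, stem axis 18 mm above the underside. Starts lying on the desk, lips up, bar under the riser, 43-60 mm of the stem sticking out at the riser's front.
- stem_tip (a point): The end of the holder's stem, on its axis; axes as the holder's. The stem is a round rod 14 mm in diameter and 60 mm long; its last 8 mm taper to 7 mm.
- bar_mid (a point): The middle of the holder's bar, halfway up (14 mm above its underside), a place to hold it; axes as the holder's. At each end of the bar stands a lip 12 mm thick along x, 44 mm wide, from 4 to 38 mm above the underside, leaving 86 mm of bare bar between them.
- riser: Low desk riser, fixed: a blue square board 160 by 160 mm, 6 mm thick, top 52 mm and underside 46 mm above the desk, on four 12 mm square white legs at its corners. Origin: on the desk under the board's centre. Its front edge, where the stem sticks out, lies 80 mm from the origin towards its -x; -x points roughly to the robot's right.
- stand: Clamp stand, fixed: dark steel base plate (130 x 100 mm, 12 mm high, x from -35 to 95 mm) and a post carrying a level socket. The socket's axis runs along the stand's x, 105 mm above the desk; the mouth faces -x (roughly the robot's left), so the stem goes in towards +x. Origin: on the desk under the axis, 35 mm behind the mouth.
- mouth (a point): Centre of the socket's mouth, on the face of a 32 mm square aluminium block that a round steel nut (54 mm across, 2 to 26 mm behind the mouth) surrounds; a 44 mm square housing follows behind. Axes as the stand's. The bore is 17 mm wide and 63 mm deep: the bar's end comes against the mouth when the stem is fully home.
- bore_home (a point): The point on the socket's axis, 60 mm inside the mouth, where the stem's tip is when fully home; axes as the stand's.
- nut (a joint): Clamp nut angle, rad, 0 to 1.95, about the socket's axis; starts loose at 0 to 0.3, grows clockwise seen looking into the mouth. Its lever leans (0.9 - value) rad from upright towards the stand's +y, passing over the top to -y. The jaws meet the stem at 0.8 to 1.2 and grip harder from there; firm at 1.6 to 1.9. Stays where left; takes 0.1 N m, more while gripping.
- lever_end (a point): The place to hold on the nut's lever, 74 mm from the socket's axis and 14 mm behind the mouth. The lever is a steel rod ending in a flat paddle 12 mm thick (along the socket's axis), 26 mm wide, from 54 to 90 mm from the axis; hold it lightly by its flat sides so that it can pivot between the fingers as it swings. The point turns with the nut: its axes are the stand's at nut = 0.
- jaw_top: Upper of two jaws in the socket (above and below the stem), a brass pad 40 x 10 mm; each closes 1.5 mm per rad of the nut. Origin on the socket's axis when the nut is at 0.
- mug: White mug, 76 mm across, 90 mm high; bystander. Origin: centre of its underside.
- phone: Black smartphone lying flat, 150 by 72 by 9 mm; bystander. Origin: centre of its underside.
- mouse: Grey computer mouse, 105 by 60 mm, 32 mm high; bystander. Origin: centre of its underside.
Not all that is in view belongs to the job. There is more than one size of the holder; the job needs the largest.

How it is judged:
By the outcome, as a careful person would: the job done as asked, in the order asked, and still so for the second after the job is handed in, with the robot touching nothing.
It also fails if it takes over 72 s, if anything falls off the work surface, if the arm or the gripper's body presses on something with over 40 N, if the wrist force passes 120 N, or if a joint passes its speed limit or range.

## Robot

A 7-joint arm with a two-finger parallel gripper is mounted at the origin on the work surface. World frame = base frame: x ahead of the robot, y to its left, z up, the work surface at z = 0. Lengths are in m, angles in rad, forces in N, time in s.
With the tool pointing down it reaches from about 0.425 to 0.95 m from the base axis. Payload 4.7 kg.
Tool frame: the origin (TCP) lies midway between the tips of the shut fingers; the grasp point (between the pads) lies 19 mm behind it (bot.grasp_offset is the distance from the TCP to the grasp point, in m); x points along the fingers, y is the direction in which the jaws open and shut, and the axes are right-handed (so a half turn about x gives the same grasp; the last joint's range is limited). The gripper opens to 85 mm and grips with 20 to 120 N. Pads are 22 mm wide; open, the fingers measure 114 mm over their backs; the gripper's body (76 mm by 85 mm) begins 54 mm behind the grasp point. The pads swing forward as they close: fully open they stand 13 mm farther back than shut.
Start: joints at [1.085, 0.469, -0.049, 1.532, 0.024, 1.141, -0.082], TCP at [0.298, -0.606, 0.231] pointing down, gripper open.
Joint ranges: [-2.59, 2.59], [-0.33, 1.99], [-1.39, 1.29], [0.1, 2.45], [-1.04, 4.18], [0.21, 1.99], [-2.66, 2.66]. Speed limits (rad/s): [2.57, 2.57, 3.14, 3.14, 3.14, 3.14, 3.14].

## Interface

Orientations are given as a 3x3 rotation matrix whose columns are the frame's x, y, z axes.
In Python, from bench import bot, optics gives the robot as it stands.
- The arm moves only by the tool servo_tool, never from a script. Its arguments are lists of equal length, an entry for each row: "dp": the shift along the tool's x, y, z in mm, a list of three; "turn": the turn, a rotation vector about the tool's x, y, z in degrees, a list of three; "fingers": the opening, from 0 (shut) to 1 (fully open). A call has 1 to 12 rows; each row is the pose to reach, as a shift and turn from the pose commanded when the call began, along the tool's axes at that moment; what a row does not reach only later rows make up. A row lasts 1/8 s, in which the tool goes at most 62.5 mm and 10.7 degrees, less where a joint would pass 70% of its speed; a pose out of reach is approached as far as the arm can. A call with a gripper value outside its range is refused whole. The fingers move at their own pace and stop on an object; "squeeze" is the grip in N (left out, the last holds). Time passes only in rows, so rows that repeat a pose let the fingers close. It gives the time, the measured TCP pose, the force and the opening at its end, in the units of the state.
- bot.state(): the state, without advancing time (a new reading comes with each control period).
- optics.grab_frame(name): name is "scene" or "top"; returns (picture, depth): 480x640x3 uint8, red, green, blue; 480x640 float32, m along the optical axis (not along the pixel's ray), 0 where there is no reading.
- optics.camera_info(name): a dict with "mtx" (3x3 intrinsics, pixels), "rvec" (rotation vector, rad) and "tvec" (3), from world to camera coordinates, as OpenCV has them. Camera axes: x right, y down, z forward; pixel columns grow to the right and rows downward; lengths in m; the calibration is good to about 2 mm. A picture is of the moment at which its call begins. camera_info takes no time and is no camera call.
- bot.close_job(): hands the job in, once; it reports no verdict.
The state is a dict: "t": time; "q": joint angles; "dq": joint speeds; "joint_torque": joint torques, N m; "tcp_pos": TCP position; "ee_rot": TCP orientation; "force": force on the tool from outside, world axes, zero at the start; "moment": the same for the moment, N m; "gripper_width": finger opening in m.
Only numpy, scipy, OpenCV 4.12 (cv2) and the standard library are available. Lean on these libraries where they do the work, as an engineer would, in place of code of your own. Each camera call takes 0.05 s, during which the arm holds its last target. There are 200 camera calls.

## Working session

There is one attempt and no reset: what is moved stays moved. The work goes in short steps, Python scripts to look and compute and a tool call to move; the robot and the scene stay as the last step left them, time stands still between calls to the robot, and variables do not carry over. Pictures are saved under pics/ and viewed, about 8 in all and at most 12, crops included, and the job is handed in when it is done.

Besides the shell and the picture viewer there is one more tool, called after "Request:" in YAML: its name, and indented under it one key for each argument. servo_tool: Moves the arm, as the interface text tells. Its arguments: {"type":"object","properties":{"dp":{"type":"array"},"turn":{"type":"array"},"fingers":{"type":"array"},"squeeze":{"type":"number"}},"required":["dp","turn","fingers"]}

```bash
mkdir -p pics; ls; python3 - <<'E'
from bench import bot, optics
import numpy as np, cv2
for n in ("scene","top"):
    im,d=optics.grab_frame(n); cv2.imwrite(f"pics/{n}0.png",im[:,:,::-1]); np.savez(f"pics/{n}0.npz",im=im,d=d)
    c=optics.camera_info(n); R=cv2.Rodrigues(np.array(c["rvec"],float))[0]; print(n,np.round(c["mtx"],1).tolist(),"pos",np.round(-R.T@np.array(c["tvec"]).ravel(),3),np.round(R,2).tolist())
s=bot.state(); print({k:np.round(v,3).tolist() for k,v in s.items()}); print(bot.grasp_offset)
E
```

```text
pics
scene [[451.6, 0.0, 321.5], [0.0, 451.6, 242.2], [0.0, 0.0, 1.0]] pos [ 1.092 -0.285  0.66 ] [[0.64, 0.77, -0.01], [0.48, -0.4, -0.78], [-0.6, 0.5, -0.62]]
top [[591.8, 0.0, 323.1], [0.0, 591.8, 241.4], [0.0, 0.0, 1.0]] pos [0.294 0.154 1.433] [[0.03, -1.0, 0.0], [-0.98, -0.02, -0.19], [0.19, 0.0, -0.98]]
{'t': 0.1, 'q': [1.085, 0.469, -0.049, 1.534, 0.024, 1.141, -0.082], 'dq': [0.0, -0.001, 0.001, -0.003, 0.002, 0.002, -0.001], 'joint_torque': [0.001, -51.152, -0.047, -23.839, 0.011, 0.004, 0.0], 'tcp_pos': [0.298, -0.605, 0.23], 'ee_rot': [[-0.001, 0.441, -0.897], [0.002, -0.897, -0.441], [-1.0, -0.002, 0.0]], 'force': [-0.717, -0.555, 0.215], 'moment': [0.011, -0.028, -0.023], 'gripper_width': 0.086}
0.0187
```

View pics/scene0.png

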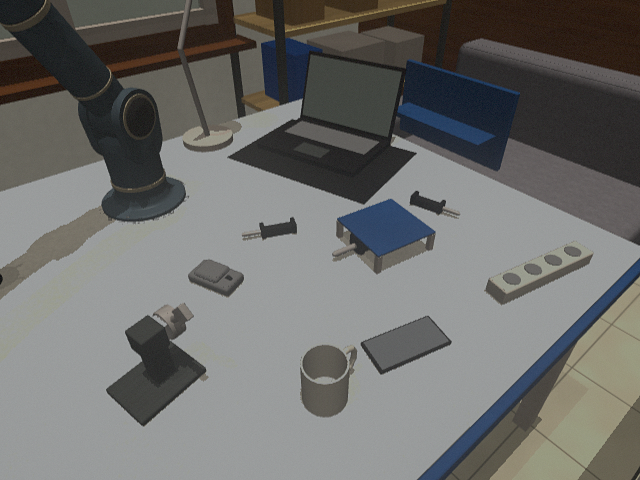

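View pics/top0.png

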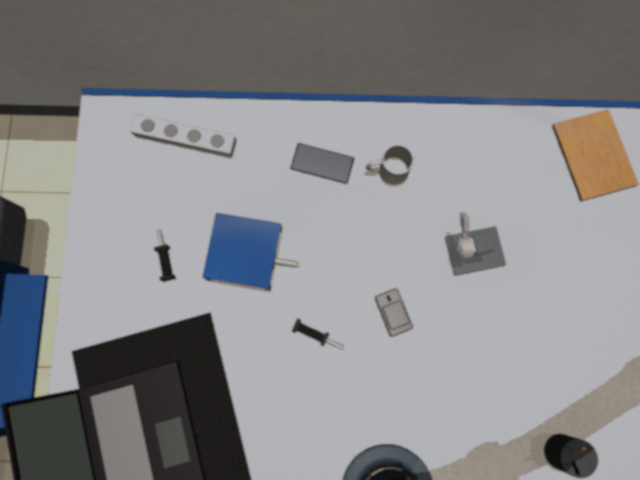

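The scene view shows the stand at (155,360), the riser at (385,230) with a stem out at (348,252), and two decoys. In the top view the candidates are (318,333), (165,260), and the one under the riser with its stem at (287,263). The last fits: it lies under the riser with its stem out at the front. I'll confirm it in a crop.

```bash
cat > h.py <<'E'
from bench import bot, optics
import numpy as np, cv2
def cam(n):
    c=optics.camera_info(n); R=cv2.Rodrigues(np.array(c["rvec"],float))[0]
    return np.array(c["mtx"]),R,np.array(c["tvec"],float).ravel()
def ray(n,uv,z):
    K,R,t=cam(n); uv=np.atleast_2d(uv).astype(float)
    d=(np.linalg.inv(K)@np.c_[uv,np.ones(len(uv))].T).T@R; o=-R.T@t
    return o+d*((z-o[2])/d[:,2])[:,None]
def proj(n,P):
    K,R,t=cam(n); p=(np.atleast_2d(P)@R.T+t)@K.T; return p[:,:2]/p[:,2:]
def cloud(n,d):
    K,R,t=cam(n); v,u=np.mgrid[:480,:640]; 
    P=np.stack([(u-K[0,2])*d/K[0,0],(v-K[1,2])*d/K[1,1],d],-1)
    return (P-t)@R
def yaw(R): return np.degrees(np.arctan2(R[1],R[0]))
E
python3 - <<'E'
from h import *
im=np.load("pics/top0.npz")["im"];d=np.load("pics/top0.npz")["d"]
P=cloud("top",d)
hsv=cv2.cvtColor(im,cv2.COLOR_RGB2HSV)
m=cv2.inRange(hsv,(105,120,40),(130,255,255)); m[:190]=0;m[310:]=0;m[:,:180]=0;m[:,300:]=0
c=max(cv2.findContours(m,0,1)[0],key=cv2.contourArea)
r=cv2.minAreaRect(c); print("riser rect",r, ray("top",[r[0]],.052)); B=ray("top",cv2.boxPoints(r),.052); print(np.round(B,4))
# stem
dev=(im.astype(int).max(2))
print("bg",im[240,330],im[263,287])
# base plate
g=cv2.cvtColor(im,cv2.COLOR_RGB2GRAY)
m2=(g<95).astype(np.uint8)*255; m2[:215]=0;m2[285:]=0;m2[:,:435]=0;m2[:,520:]=0
c=max(cv2.findContours(m2,0,1)[0],key=cv2.contourArea); r=cv2.minAreaRect(c); print("base",r); print(np.round(ray("top",cv2.boxPoints(r),.012),4))
a=cv2.resize(im[200:310,200:310],(400,400),interpolation=cv2.INTER_CUBIC)
b=cv2.resize(im[205:285,435:515],(400,400),interpolation=cv2.INTER_CUBIC)
s=np.load("pics/scene0.npz")["im"]; e=cv2.resize(s[295:425,95:225],(400,400)); 
cv2.imwrite("pics/crop1.png",np.hstack([a,b])[:,:,::-1]); 
f=cv2.resize(s[195:275,325:445],(400,267))
cv2.imwrite("pics/crop2.png",np.hstack([e,cv2.copyMakeBorder(f,0,133,0,0,0)])[:,:,::-1])
E
```

```text
riser rect ((241.53846740722656, 251.8076934814453), (65.69890594482422, 64.52220916748047), 11.309932708740234) [[0.53804621 0.35298194 0.052     ]]
[[0.4757 0.4404 0.052 ]
 [0.6293 0.4199 0.052 ]
 [0.6015 0.2641 0.052 ]
 [0.4491 0.2877 0.052 ]]
bg [177 178 183] [164 158 155]
base ((467.5188903808594, 255.9339599609375), (48.213558197021484, 29.257801055908203), 15.945395469665527)
[[ 0.5288 -0.1256  0.012 ]
 [ 0.5992 -0.1462  0.012 ]
 [ 0.569  -0.2589  0.012 ]
 [ 0.4992 -0.2373  0.012 ]]
```

View pics/crop1.png

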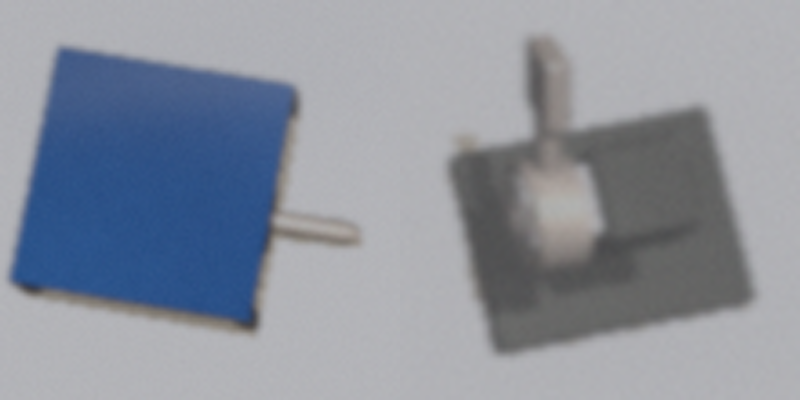

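View pics/crop2.png

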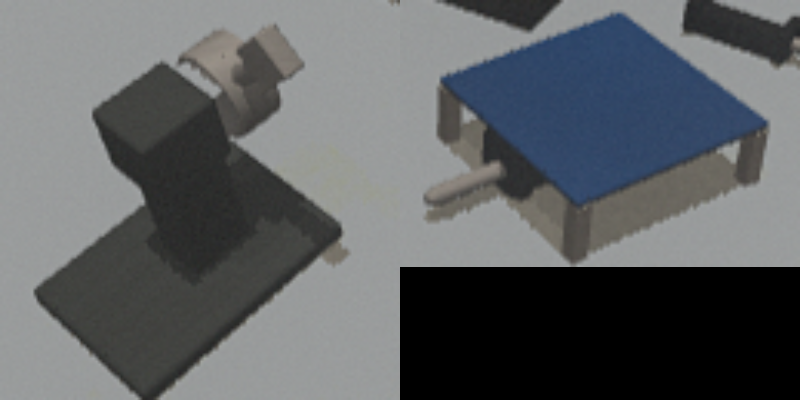

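Crops: in crop1, left, the stem leaves the riser front at about (276,261) with its tip at (299,264), and crop2 shows a full-size black bar under the riser. So this is the large holder. The stand is at right, with its lever towards world +x.

```bash
python3 - <<'E'
from h import *
im=np.load("pics/top0.npz")["im"];d=np.load("pics/top0.npz")["d"]
g=cv2.cvtColor(im,cv2.COLOR_RGB2GRAY)
def rigid(model,pts):
    a=model-model.mean(0);b=pts-pts.mean(0);U,_,V=np.linalg.svd(a.T@b);R=V.T@np.diag([1,np.linalg.det(V.T@U.T)])@U.T
    t=pts.mean(0)-R@model.mean(0); return R,t,pts-(model@R.T+t)
def sub(p): return cv2.cornerSubPix(g,np.array(p,np.float32).reshape(-1,1,2),(3,3),(-1,-1),(3,30,.01)).reshape(-1,2)
for nm,px,mod,z in [("stand",[(445,236.6),(496,226),(506,264.4),(454,275.4)],[(-35,50),(95,50),(95,-50),(-35,-50)],.012),
   ("riser",[(216.5,213.5),(281,223.5),(269.5,289),(203.5,277.5)],[(80,80),(-80,80),(-80,-80),(80,-80)],.052)]:
    c=sub(px); P=ray("top",c,z)[:,:2]; 
    R,t,r=rigid(np.array(mod)/1000.,P); print(nm,np.round(c,1).tolist(),"yaw",np.degrees(np.arctan2(R[1,0],R[0,0])),"t",t.round(4),"res",(r*1000).round(1).tolist())
# stem mask via saturation/brightness difference
lab=cv2.cvtColor(im,cv2.COLOR_RGB2LAB).astype(float)
dd=np.abs(lab-np.median(lab[240:255,300:330].reshape(-1,3),0)).sum(2)
m=(dd>14).astype(np.uint8); m[:255]=0;m[272:]=0;m[:,:278]=0;m[:,305:]=0
P=[]
for u in range(279,303):
    v=np.where(m[:,u])[0]
    print(u,v.min() if len(v) else None,v.max() if len(v) else None,end="; ")
C=cloud("top",d); 
sel=(C[...,2]>.009)&(C[...,2]<.04)&(m>0); q=C[sel]; print(len(q),q.mean(0)); 
l=cv2.fitLine(q[:,:2].astype(np.float32),cv2.DIST_L2,0,.01,.01).ravel();print("line",l,np.degrees(np.arctan2(l[1],l[0])),"tip proj",ray("top",[(299.3,263.8)],.018))
for lo,hi,nm in [(.118,.15,"housing")]:
    s=(C[...,2]>lo)&(C[...,2]<hi);s[:,:430]=0;s[:,530:]=0;s[:200]=0;s[300:]=0; print(nm,s.sum(),np.median(C[s],0))
E
```

```text
stand [[444.0, 237.5], [495.29998779296875, 225.89999389648438], [505.3999938964844, 264.5], [453.70001220703125, 275.29998779296875]] yaw -76.45622374918739 t [ 0.5553 -0.1805] res [[-2.4, -0.7], [-0.5, -0.8], [1.1, 0.9], [1.8, 0.6]]
riser [[215.89999389648438, 212.5], [281.0, 223.8000030517578], [270.0, 290.6000061035156], [202.10000610351562, 276.6000061035156]] yaw 8.715003998382308 t [0.5412 0.3514] res [[24.2, -23.0], [158.5, -156.3], [-26.8, 21.3], [-156.0, 158.1]]
279 258 265; 280 258 266; 281 258 266; 282 258 266; 283 259 266; 284 259 266; 285 259 266; 286 259 266; 287 259 267; 288 259 267; 289 260 267; 290 260 267; 291 260 267; 292 260 267; 293 260 267; 294 260 267; 295 260 267; 296 261 267; 297 261 267; 298 262 267; 299 265 266; 300 None None; 301 None None; 302 None None; 107 [0.52024476 0.2435088  0.02241476]
line [0.12961388 0.9915646  0.5202448  0.2435088 ] 82.55271 tip proj [[0.51814568 0.21666845 0.018     ]]
housing 686 [ 0.55849335 -0.18474464  0.12627824]
```

```bash
cat > mv.py <<'E'
import sys
from h import *
from scipy.spatial.transform import Rotation as Ro
# usage: mv.py x y z yaw_of_tool_y_deg  (tool pointing down)
def go(x,y,z,yw):
    s=bot.state(); R=np.array(s["ee_rot"]);p=np.array(s["tcp_pos"]); a=np.radians(yw)
    T=np.c_[[0,0,-1],[np.cos(a),np.sin(a),0],[-np.sin(a)*-1*-1*0+np.cross([0,0,-1],[np.cos(a),np.sin(a),0])[0],np.cross([0,0,-1],[np.cos(a),np.sin(a),0])[1],0]]
    print("dp",(R.T@(np.array([x,y,z])-p)*1000).round(1).tolist(),"turn",Ro.from_matrix(R.T@T).as_rotvec(degrees=True).round(2).tolist(),
      "| tcp",p.round(4),"yaw_y",round(float(yaw(R[:,1])),2),"w",round(s["gripper_width"]*1000,1),"F",np.round(s["force"],1),"t",round(s["t"],2))
if __name__=="__main__":
    a=list(map(float,sys.argv[1:]))
    for i in range(0,len(a),4): go(*a[i:i+4])
E
python3 mv.py .43 -.15 .25 -40 .521 .240 .10 -7.5 .521 .240 .003 -7.5
```

```text
dp [-19.0, -350.2, -319.8] turn [-23.83, -0.02, 0.1] | tcp [ 0.2975 -0.6053  0.2304] yaw_y -63.83 w 85.5 F [-0.7 -0.6  0.2] t 0.1
dp [131.5, -659.8, -573.5] turn [-56.33, -0.05, 0.09] | tcp [ 0.2975 -0.6053  0.2304] yaw_y -63.83 w 85.5 F [-0.7 -0.6  0.2] t 0.1
dp [228.5, -659.7, -573.5] turn [-56.33, -0.05, 0.09] | tcp [ 0.2975 -0.6053  0.2304] yaw_y -63.83 w 85.5 F [-0.7 -0.6  0.2] t 0.1
```

Request:
servo_tool:
  dp:
    - [-19,-60,-50]
    - [-19,-120,-105]
    - [-19,-180,-160]
    - [-19,-240,-215]
    - [-19,-300,-270]
    - [-19,-350,-320]
    - [-19,-400,-365]
    - [-19,-450,-405]
    - [-19,-500,-445]
    - [-19,-550,-485]
    - [-19,-600,-525]
    - [0,-640,-555]
  turn:
    - [-5,0,0]
    - [-10,0,0]
    - [-15,0,0]
    - [-20,0,0]
    - [-25,0,0]
    - [-30,0,0]
    - [-35,0,0]
    - [-40,0,0]
    - [-45,0,0]
    - [-50,0,0]
    - [-54,0,0]
    - [-56.3,0,0]
  fingers: [1,1,1,1,1,1,1,1,1,1,1,1]
  squeeze: 40

```text
t: 1.6
tcp_pos: [0.4927, 0.1177, 0.2433]
ee_rot: [[0.002, 0.991, -0.13], [-0.0, -0.13, -0.991], [-1.0, 0.002, 0.0]]
force: [1.8, -1.2, 0.0]
gripper_width: 0.0855
```

```bash
python3 mv.py .521 .240 .10 -7.5 .521 .240 .004 -7.5
```

```text
dp [143.3, 12.0, -125.0] turn [0.02, 0.0, -0.09] | tcp [0.4927 0.1177 0.2433] yaw_y -7.48 w 85.5 F [ 1.8 -1.2  0. ] t 1.6
dp [239.3, 11.8, -125.0] turn [0.02, 0.0, -0.09] | tcp [0.4927 0.1177 0.2433] yaw_y -7.48 w 85.5 F [ 1.8 -1.2  0. ] t 1.6
```

Request:
servo_tool:
  dp:
    - [40,12,-60]
    - [80,12,-125]
    - [100,12,-125]
    - [143,12,-125]
    - [143,12,-125]
    - [143,12,-125]
  turn:
    - [0,0,0]
    - [0,0,0]
    - [0,0,0]
    - [0,0,0]
    - [0,0,0]
    - [0,0,0]
  fingers: [0.6,0.6,0.6,0.6,0.6,0.6]

```text
t: 2.35
tcp_pos: [0.5212, 0.2385, 0.1012]
ee_rot: [[0.001, 0.991, -0.132], [0.001, -0.132, -0.991], [-1.0, 0.001, -0.001]]
force: [-0.1, 0.0, 0.6]
gripper_width: 0.0512
```

```bash
python3 mv.py .521 .240 .10 -7.5 .521 .240 .004 -7.5; python3 - <<'E'
from h import *
im,d=optics.grab_frame("scene"); cv2.imwrite("pics/s1.png",cv2.resize(im[140:290,260:460],(800,600))[:,:,::-1])
E
```

```text
dp [1.2, -0.4, -1.5] turn [-0.06, -0.04, -0.07] | tcp [0.5212 0.2385 0.1012] yaw_y -7.56 w 51.2 F [-0.1  0.   0.6] t 2.35
dp [97.2, -0.5, -1.4] turn [-0.06, -0.04, -0.07] | tcp [0.5212 0.2385 0.1012] yaw_y -7.56 w 51.2 F [-0.1  0.   0.6] t 2.35
```

View pics/s1.png

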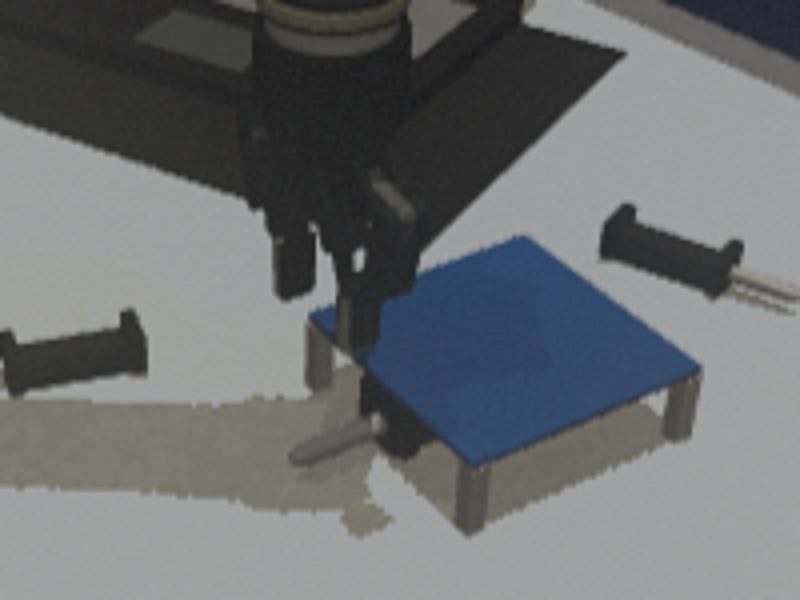

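The fingers straddle the stem line above it, with the stem at crop (340,435). Descend and close.

Request:
servo_tool:
  dp:
    - [50,0,1]
    - [85,0,1]
    - [97,0,1]
    - [97,0,1]
    - [97,0,1]
    - [97,0,1]
    - [97,0,1]
    - [97,0,1]
    - [97,0,1]
  turn:
    - [0,0,0]
    - [0,0,0]
    - [0,0,0]
    - [0,0,0]
    - [0,0,0]
    - [0,0,0]
    - [0,0,0]
    - [0,0,0]
    - [0,0,0]
  fingers: [0.6,0.6,0.6,0.6,0,0,0,0,0]
  squeeze: 40

```text
t: 3.52
tcp_pos: [0.5211, 0.2375, 0.0038]
ee_rot: [[0.002, 0.991, -0.131], [0.0, -0.131, -0.991], [-1.0, 0.002, -0.001]]
force: [-0.3, -1.0, 5.7]
gripper_width: 0.0126
```

Request:
servo_tool:
  dp:
    - [0,0,10]
    - [0,0,22]
    - [0,0,34]
    - [0,0,46]
    - [0,0,58]
    - [0,0,70]
    - [0,0,82]
    - [0,0,94]
    - [0,0,106]
    - [0,0,115]
    - [0,0,118]
    - [0,0,118]
  turn:
    - [0,0,0]
    - [0,0,0]
    - [0,0,0]
    - [0,0,0]
    - [0,0,0]
    - [0,0,0]
    - [0,0,0]
    - [0,0,0]
    - [0,0,0]
    - [0,0,0]
    - [0,0,0]
    - [0,0,0]
  fingers: [0,0,0,0,0,0,0,0,0,0,0,0]

```text
t: 5.03
tcp_pos: [0.505, 0.1197, 0.0034]
ee_rot: [[0.001, 0.991, -0.132], [0.0, -0.132, -0.991], [-1.0, 0.001, -0.0]]
force: [0.5, 3.0, 6.5]
gripper_width: 0.0125
```

Request:
servo_tool:
  dp:
    - [0,0,0]
    - [0,0,0]
    - [-30,0,0]
    - [-80,0,0]
    - [-80,0,0]
  turn:
    - [0,0,0]
    - [0,0,0]
    - [0,0,0]
    - [0,0,0]
    - [0,0,0]
  fingers: [0.6,0.6,0.6,0.6,0.6]

```text
t: 5.65
tcp_pos: [0.5067, 0.1203, 0.0856]
ee_rot: [[0.005, 0.991, -0.132], [0.0, -0.132, -0.991], [-1.0, 0.005, -0.001]]
force: [-0.5, -0.2, -1.0]
gripper_width: 0.0511
```

```bash
python3 - <<'E'
from h import *
a,d=optics.grab_frame("scene"); cv2.imwrite("pics/s2.png",np.hstack([cv2.resize(a[140:320,240:440],(440,400)),cv2.resize(optics.grab_frame("top")[0][200:320,250:370],(360,400))])[:,:,::-1])
print(proj("top",bot.state()["tcp_pos"]))
E
python3 mv.py .521 .240 .10 -7.5
```

```text
[[340.23957718 266.35256947]]
dp [-17.5, 0.6, -121.9] turn [-0.08, 0.08, 0.03] | tcp [0.5043 0.1192 0.0827] yaw_y -7.58 w 51.6 F [ 0.5 -0.2 -0.7] t 5.75
```

View pics/s2.png

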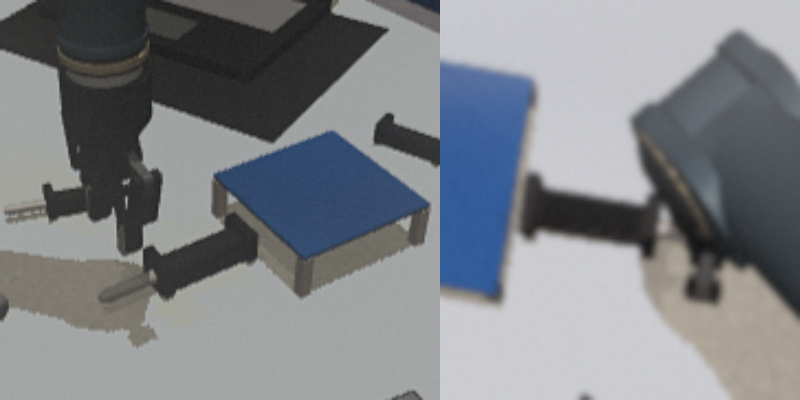

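The holder is drawn out, lips up, with the bar at about (300,264) in the top image. Measure it before regrasping at the bar middle.

```bash
python3 - <<'E'
from h import *
im,d=optics.grab_frame("top"); np.savez("pics/t3.npz",im=im,d=d)
g=cv2.cvtColor(im,cv2.COLOR_RGB2GRAY); hsv=cv2.cvtColor(im,cv2.COLOR_RGB2HSV)
m=((g<75)&(hsv[...,1]<90)).astype(np.uint8); m[:245]=0;m[285:]=0;m[:,:276]=0;m[:,313:]=0
v,u=np.nonzero(m[:,:]); print(u.min(),u.max())
for c in range(276,313,1):
    w=np.where(m[:,c])[0]; print(c,(w.min(),w.max()) if len(w) else None,end=" ")
pts=np.array([(c,np.where(m[:,c])[0].mean()) for c in range(285,306) if m[:,c].any()])
P=ray("top",pts,.028); l=np.polyfit(P[:,1],P[:,0],1); print("\nx=",l, "yaw",90-np.degrees(np.arctan(l[0])),"x at .2135",np.polyval(l,.2135))
print("proj mid", proj("top",[[.5176,.2135,.028],[.5025,.0995,.018]]), "lip outer", ray("top",[(277.5,261),(313,265)],.038))
E
python3 mv.py .5176 .2135 .0827 -7.5 .5176 .2135 .003 -7.5
```

```text
277 312
276 None 277 (np.int64(268), np.int64(268)) 278 (np.int64(261), np.int64(269)) 279 (np.int64(254), np.int64(270)) 280 (np.int64(253), np.int64(270)) 281 (np.int64(253), np.int64(268)) 282 (np.int64(254), np.int64(268)) 283 (np.int64(256), np.int64(267)) 284 (np.int64(257), np.int64(267)) 285 (np.int64(257), np.int64(268)) 286 (np.int64(258), np.int64(268)) 287 (np.int64(258), np.int64(268)) 288 (np.int64(258), np.int64(268)) 289 (np.int64(258), np.int64(268)) 290 (np.int64(258), np.int64(268)) 291 (np.int64(258), np.int64(269)) 292 (np.int64(259), np.int64(269)) 293 (np.int64(259), np.int64(269)) 294 (np.int64(259), np.int64(269)) 295 (np.int64(259), np.int64(269)) 296 (np.int64(259), np.int64(269)) 297 (np.int64(259), np.int64(269)) 298 (np.int64(259), np.int64(270)) 299 (np.int64(260), np.int64(270)) 300 (np.int64(260), np.int64(270)) 301 (np.int64(260), np.int64(270)) 302 (np.int64(260), np.int64(270)) 303 (np.int64(260), np.int64(270)) 304 (np.int64(261), np.int64(270)) 305 (np.int64(261), np.int64(271)) 306 (np.int64(261), np.int64(271)) 307 (np.int64(261), np.int64(271)) 308 (np.int64(261), np.int64(271)) 309 (np.int64(261), np.int64(271)) 310 (np.int64(261), np.int64(271)) 311 (np.int64(262), np.int64(272)) 312 (np.int64(262), np.int64(272)) 
x= [0.12779118 0.48663455] yaw 82.71757550594695 x at .2135 0.513917966151482
proj mid [[300.4482466  263.40097619]
 [347.61760397 271.4182386 ]] lip outer [[0.52042053 0.26802734 0.038     ]
 [0.51290801 0.18303741 0.038     ]]
dp [-0.9, 1.2, -95.3] turn [-0.07, 0.1, 0.11] | tcp [0.5038 0.1192 0.082 ] yaw_y -7.57 w 51.0 F [0.9 0.1 0. ] t 5.8
dp [78.8, 1.4, -95.5] turn [-0.07, 0.1, 0.11] | tcp [0.5038 0.1192 0.082 ] yaw_y -7.57 w 51.0 F [0.9 0.1 0. ] t 5.8
```

Request:
servo_tool:
  dp:
    - [0,0,-50]
    - [0,0,-94]
    - [0,0,-95]
    - [40,0,-95]
    - [77,0,-95]
    - [77,0,-95]
    - [77,0,-95]
    - [77,0,-95]
    - [77,0,-95]
    - [77,0,-95]
  turn:
    - [0,0,0]
    - [0,0,0]
    - [0,0,0]
    - [0,0,0]
    - [0,0,0]
    - [0,0,0]
    - [0,0,0]
    - [0,0,0]
    - [0,0,0]
    - [0,0,0]
  fingers: [0.7,0.7,0.7,0.7,0.7,0.7,0,0,0,0]
  squeeze: 70

```text
t: 7.05
tcp_pos: [0.5183, 0.2148, 0.0076]
ee_rot: [[0.003, 0.991, -0.131], [0.0, -0.131, -0.991], [-1.0, 0.002, -0.001]]
force: [-0.9, -0.4, 6.8]
gripper_width: 0.0262
```

Request:
servo_tool:
  dp:
    - [0,0,0]
    - [-15,0,3]
    - [-50,0,10]
    - [-100,0,20]
    - [-150,0,20]
    - [-150,0,20]
  turn:
    - [0,0,0]
    - [0,0,0]
    - [0,0,0]
    - [0,0,0]
    - [0,0,0]
    - [0,0,0]
  fingers: [0,0,0,0,0,0]

```text
t: 7.8
tcp_pos: [0.5168, 0.1958, 0.1606]
ee_rot: [[0.009, 0.991, -0.131], [0.003, -0.131, -0.991], [-1.0, 0.008, -0.004]]
force: [-0.3, 0.3, -1.4]
gripper_width: 0.0267
```

```bash
python3 mv.py .521 .240 .10 -7.5; python3 - <<'E'
from h import *
s=np.load("pics/scene0.npz");C=cloud("scene",s["d"])
# housing top (z~.127) from scene view
m=(np.abs(C[...,2]-.127)<.006); m[:290]=0;m[370:]=0;m[:,:110]=0;m[:,175:]=0
q=C[m]; print(len(q)); r=cv2.minAreaRect((q[:,:2]*1000).astype(np.float32)); print(r, cv2.boxPoints(r))
t=np.load("pics/top0.npz");C=cloud("top",t["d"]); m=(np.abs(C[...,2]-.127)<.006);m[:,:440]=0;m[:,520:]=0;m[:210]=0;m[280:]=0
q=C[m]; r=cv2.minAreaRect((q[:,:2]*1000).astype(np.float32)); print(len(q),r)
# lever angle: points above .135 , in stand frame
a=np.radians(-76.5); ex=np.array([np.cos(a),np.sin(a)]); ey=np.array([-ex[1],ex[0]]); o=np.array([.5553,-.1805])
for n in ("scene","top"):
    z=np.load(f"pics/{n}0.npz"); C=cloud(n,z["d"]); L=np.stack([(C[...,:2]-o)@ex,(C[...,:2]-o)@ey,C[...,2]],-1)
    m=(np.abs(L[...,0])<.15)&(L[...,1]>.035)&(L[...,1]<.09)&(L[...,2]>.12)&(L[...,2]<.22)
    q=L[m]; print(n,len(q),np.median(q,0).round(4),q.min(0).round(3),q.max(0).round(3))
    # nut: x extents near top
    m=(np.abs(L[...,1])<.012)&(L[...,2]>.118)&(L[...,2]<.14)&(np.abs(L[...,0])<.1); q=L[m]
    print(" near-axis top pts x hist",np.histogram(q[:,0],bins=np.arange(-.05,.06,.01)), [float(np.median(q[(q[:,0]>b)&(q[:,0]<b+.01),2]).round(4)) for b in np.arange(-.05,.05,.01)])
E
```

```text
dp [60.8, -2.2, -44.1] turn [-0.05, -0.22, -0.47] | tcp [0.5168 0.1958 0.1606] yaw_y -7.55 w 26.7 F [-0.3  0.3 -1.4] t 7.8
936
((563.3577880859375, -188.21743774414062), (50.36687469482422, 74.73676300048828), 12.700420379638672) [[ 530.57495 -157.30002]
 [ 547.0061  -230.20819]
 [ 596.1406  -219.13486]
 [ 579.7095  -146.22668]]
560 ((558.0862426757812, -185.94970703125), (51.59798049926758, 79.8013687133789), 3.8782567977905273)
scene 275 [-0.0108  0.058   0.165 ] [-0.022  0.035  0.137] [-0.009  0.072  0.179]
 near-axis top pts x hist (array([ 0,  0, 48, 63, 99, 56, 75, 80, 74, 73]), array([-5.0000000e-02, -4.0000000e-02, -3.0000000e-02, -2.0000000e-02,
       -1.0000000e-02,  6.9388939e-18,  1.0000000e-02,  2.0000000e-02,
        3.0000000e-02,  4.0000000e-02,  5.0000000e-02])) [nan, nan, 0.1302, 0.1303, 0.1213, 0.1259, 0.1262, 0.126, 0.1261, 0.1254]
top 128 [-0.0206  0.0508  0.1666] [-0.025  0.035  0.14 ] [-0.01   0.071  0.181]
 near-axis top pts x hist (array([ 0, 11, 50, 47, 29, 53, 44, 45, 48, 20]), array([-5.0000000e-02, -4.0000000e-02, -3.0000000e-02, -2.0000000e-02,
       -1.0000000e-02,  6.9388939e-18,  1.0000000e-02,  2.0000000e-02,
        3.0000000e-02,  4.0000000e-02,  5.0000000e-02])) [nan, 0.1237, 0.1299, 0.1304, 0.1282, 0.1251, 0.126, 0.1255, 0.126, 0.1255]
  return _methods._mean(a, axis=axis, dtype=dtype,
  ret = ret.dtype.type(ret / rcount)
```

```bash
python3 - <<'E' 2>/dev/null
from h import *
a=np.radians(-76.5); ex=np.array([np.cos(a),np.sin(a)]); ey=np.array([-ex[1],ex[0]]); o=np.array([.5553,-.1805])
for n in ("scene","top"):
    z=np.load(f"pics/{n}0.npz"); C=cloud(n,z["d"]); L=np.stack([(C[...,:2]-o)@ex,(C[...,:2]-o)@ey,C[...,2]],-1)
    for b in np.arange(-.04,.06,.01):
        m=(L[...,0]>b)&(L[...,0]<b+.01)&(L[...,2]>.1235)&(L[...,2]<.1335)&(np.abs(L[...,1])<.035); q=L[m][:,1]
        if len(q)>10: lo,hi=np.percentile(q,[2,98]); print(n,round(b,3),len(q),"y",round(lo*1e3,1),round(hi*1e3,1),"mid",round((lo+hi)*500,1))
    m=(np.abs(L[...,2]-.012)<.004)&(np.abs(L[...,1])<.065)&(L[...,0]>-.06)&(L[...,0]<.12)
    m&=z["im"].mean(2)<125
    q=L[m][:,:2]; r=cv2.minAreaRect((q*1000).astype(np.float32)); print(n,"base pts",len(q),r)
    im=z["im"].mean(2); m=(im<125)&(np.abs(L[...,1])<.07)&(L[...,0]>-.06)&(L[...,0]<.12)&(L[...,2]<.02)&(L[...,2]>0.004); q=L[m]
    for b in np.arange(-.03,.09,.02):
        y=q[(q[:,0]>b)&(q[:,0]<b+.02),1]; print("   base",round(b,2),(np.percentile(y,[.5,99.5])*1e3).round(1))
E
python3 mv.py .514 -.009 .150 13.5 .514 -.009 .0946 13.5
```

```text
scene -0.03 50 y -12.7 10.1 mid -1.3
scene -0.02 109 y -14.5 31.5 mid 8.5
scene -0.01 71 y -12.1 19.6 mid 3.7
scene 0.0 89 y -18.2 23.5 mid 2.7
scene 0.01 141 y -18.0 23.8 mid 2.9
scene 0.02 147 y -17.4 23.3 mid 3.0
scene 0.03 148 y -18.1 23.3 mid 2.6
scene 0.04 106 y -17.2 22.9 mid 2.8
scene base pts 3200 ((34.548805236816406, 2.0363807678222656), (101.6708755493164, 130.31961059570312), 89.20138549804688)
   base -0.03 [-40.7  53.2]
   base -0.01 [-10.   53.1]
   base 0.01 [-44.9  53. ]
   base 0.03 [-46.7  52.5]
   base 0.05 [-47.  52.]
   base 0.07 [-47.4  51.6]
top -0.03 74 y -15.3 29.4 mid 7.0
top -0.02 66 y -14.8 21.1 mid 3.1
top -0.01 28 y -14.3 21.2 mid 3.5
top 0.0 61 y -20.1 21.5 mid 0.7
top 0.01 69 y -19.2 20.8 mid 0.8
top 0.02 64 y -18.5 21.4 mid 1.4
top 0.03 74 y -20.4 20.5 mid 0.0
top 0.04 31 y -18.6 18.1 mid -0.3
top base pts 998 ((31.100418090820312, 0.5786476135253906), (99.26349639892578, 127.98946380615234), 88.56803894042969)
   base -0.03 [-47.4  51.2]
   base -0.01 [-48.   50.4]
   base 0.01 [-48.1  49.9]
   base 0.03 [-48.3  49.9]
   base 0.05 [-48.8  48.5]
   base 0.07 [-48.6  48.5]
dp [10.1, 24.0, 203.4] turn [-21.05, -0.13, -0.5] | tcp [0.5168 0.1958 0.1606] yaw_y -7.55 w 26.7 F [-0.3  0.3 -1.4] t 7.8
dp [65.5, 23.6, 203.6] turn [-21.05, -0.13, -0.5] | tcp [0.5168 0.1958 0.1606] yaw_y -7.55 w 26.7 F [-0.3  0.3 -1.4] t 7.8
```

```bash
python3 mv.py .5158 .0053 .0946 12.6
```

```text
dp [65.5, 23.5, 189.2] turn [-20.15, -0.13, -0.5] | tcp [0.5168 0.1958 0.1606] yaw_y -7.55 w 26.7 F [-0.3  0.3 -1.4] t 7.8
```

Request:
servo_tool:
  dp:
    - [0,6,40]
    - [20,12,90]
    - [40,18,140]
    - [65.5,23.5,180]
    - [65.5,23.5,189]
    - [65.5,23.5,189]
    - [65.5,23.5,189]
    - [65.5,23.5,189]
  turn:
    - [-5,0,0]
    - [-10,0,0]
    - [-15,0,0]
    - [-20,0,0]
    - [-20.1,0,0]
    - [-20.1,0,0]
    - [-20.1,0,0]
    - [-20.1,0,0]
  fingers: [0,0,0,0,0,0,0,0]

```text
t: 8.8
tcp_pos: [0.5136, 0.0058, 0.0911]
ee_rot: [[0.001, 0.976, 0.22], [0.0, 0.22, -0.976], [-1.0, 0.001, -0.0]]
force: [-0.5, -0.2, -1.9]
gripper_width: 0.0264
```

```bash
python3 mv.py .5158 .0053 .0946 12.6; python3 - <<'E' 2>/dev/null
from h import *
a=np.radians(-77.4); ex=np.array([np.cos(a),np.sin(a)]); ey=np.array([-ex[1],ex[0]]); o=np.array([.5572,-.1801])
print("tcp in stand",(np.array(bot.state()["tcp_pos"])[:2]-o)@np.c_[ex,ey])
out=[]
for n in ("scene","top"):
    im,d=optics.grab_frame(n); np.savez(f"pics/{n}4.npz",im=im,d=d)
    C=cloud(n,d); L=np.stack([(C[...,:2]-o)@ex,(C[...,:2]-o)@ey,C[...,2]],-1)
    m=(L[...,0]>-.14)&(L[...,0]<-.062)&(np.abs(L[...,1])<.03)&(np.abs(L[...,2]-.105)<.035)
    for b in np.arange(-.15,-.06,.01):
        q=L[m&(L[...,0]>b)&(L[...,0]<b+.01)]
        if len(q)>3: print(n,round(b,3),len(q),"y",np.percentile(q[:,1],[3,97]).round(4),"z",np.percentile(q[:,2],[3,50,97]).round(4))
    q=L[m]; print(" tip x",q[:,0].max())
    for b in np.arange(-.035,.05,.01):
        k=L[(L[...,0]>b)&(L[...,0]<b+.01)&(L[...,2]>.1235)&(L[...,2]<.1335)&(np.abs(L[...,1])<.035)][:,1]
        if len(k)>10: print(n,"H",round(b,3),len(k),np.percentile(k,[3,97]).round(4))
    p=proj(n,[*(o-.08*ex),.105])[0].astype(int); h,w=50,66
    out.append(cv2.resize(im[p[1]-h:p[1]+h,p[0]-w:p[0]+w],(400,303)))
cv2.imwrite("pics/s4.png",np.hstack(out)[:,:,::-1])
E
```

```text
dp [-3.5, 2.1, 1.0] turn [0.11, -0.0, -0.08] | tcp [0.5136 0.0058 0.0911] yaw_y 12.71 w 26.4 F [-0.5 -0.2 -1.9] t 8.8
tcp in stand [-0.19093343 -0.00203301]
scene -0.14 258 y [-0.0214  0.0198] z [0.0875 0.1094 0.1218]
scene -0.13 43 y [-0.0053  0.0044] z [0.097  0.1053 0.1087]
scene -0.12 40 y [-0.0049  0.0044] z [0.0975 0.1052 0.1089]
scene -0.11 44 y [-0.0055  0.0048] z [0.0992 0.1049 0.1085]
scene -0.1 44 y [-0.0051  0.0048] z [0.0983 0.1057 0.1087]
scene -0.09 48 y [-0.0053  0.0051] z [0.0982 0.1055 0.1089]
scene -0.08 25 y [-0.0056  0.0021] z [0.0974 0.103  0.106 ]
 tip x -0.0740996658196005
scene H -0.035 17 [-0.0139  0.0052]
scene H -0.025 76 [-0.0167  0.0118]
scene H -0.015 126 [-0.0141  0.0269]
scene H -0.005 32 [-0.0156  0.0201]
scene H 0.005 138 [-0.0199  0.0213]
scene H 0.015 145 [-0.0192  0.0214]
scene H 0.025 146 [-0.0184  0.0221]
scene H 0.035 153 [-0.0193  0.0213]
scene H 0.045 25 [-0.0179  0.0219]
```

Request:
servo_tool:
  dp:
    - [-3.5,2.3,0]
    - [-3.5,2.3,0]
    - [-3.5,2.3,0]
  turn:
    - [0.1,0,0]
    - [0.1,0,0]
    - [0.1,0,0]
  fingers: [0,0,0]

```text
t: 9.28
tcp_pos: [0.5155, 0.0047, 0.0941]
ee_rot: [[0.0, 0.976, 0.216], [-0.0, 0.216, -0.976], [-1.0, 0.0, 0.0]]
force: [-0.1, 0.1, -2.3]
gripper_width: 0.0263
```

```bash
cat > st.py <<'E'
from h import *
a=np.radians(-77.4); ex=np.array([np.cos(a),np.sin(a)]); ey=np.array([-ex[1],ex[0]]); o=np.array([.5572,-.1801])
s=bot.state(); p=np.array(s["tcp_pos"]);F=np.array(s["force"])
print("tcp stand mm",((p[:2]-o)@np.c_[ex,ey]*1000).round(1),"z",(p[2]*1000).round(1),"F stand",(F[:2]@np.c_[ex,ey]).round(1),F[2].round(1),"M",np.round(s["moment"],2),"yaw",yaw(np.array(s["ee_rot"])[:,1]).round(2),"w",s["gripper_width"],"t",s["t"])
E
python3 st.py; python3 - <<'E'
from st import *
out=[]
for n in ("scene","top"):
    im,d=optics.grab_frame(n)
    p=proj(n,[*(o-.06*ex),.105])[0].astype(int); h,w=50,66
    out.append(cv2.resize(im[p[1]-h:p[1]+h,p[0]-w:p[0]+w],(400,303)))
cv2.imwrite("pics/s4.png",np.hstack(out)[:,:,::-1])
E
```

```text
tcp stand mm [-189.4   -0.4] z 94.1 F stand [-0.1 -0.1] -2.3 M [0.01 0.01 0.01] yaw 12.47 w 0.026301692465559915 t 9.275
tcp stand mm [-189.4   -0.4] z 94.1 F stand [-0.1 -0.1] -2.3 M [0.01 0.01 0.01] yaw 12.47 w 0.026301692465559915 t 9.275
```

View pics/s4.png

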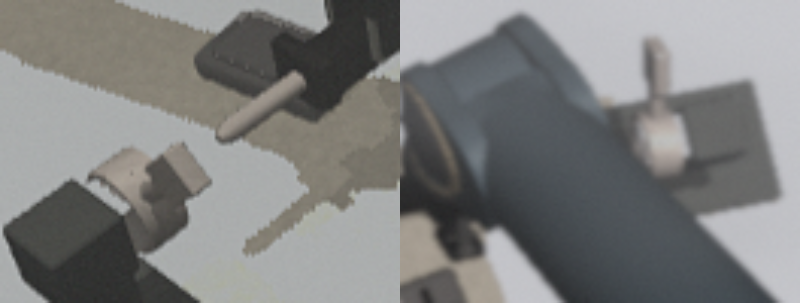

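Request:
servo_tool:
  dp:
    - [-0.5,0.6,10]
    - [-0.5,0.6,20]
    - [-0.5,0.6,30]
    - [-0.5,0.6,36]
    - [-0.5,0.6,40]
    - [-0.5,0.6,44]
    - [-0.5,0.6,48]
    - [-0.5,0.6,50]
    - [-0.5,0.6,50]
  turn:
    - [0,0,0]
    - [0,0,0]
    - [0,0,0]
    - [0,0,0]
    - [0,0,0]
    - [0,0,0]
    - [0,0,0]
    - [0,0,0]
    - [0,0,0]
  fingers: [0,0,0,0,0,0,0,0,0]

```text
t: 10.5
tcp_pos: [0.5269, -0.044, 0.0945]
ee_rot: [[0.0, 0.976, 0.216], [-0.0, 0.216, -0.976], [-1.0, 0.0, 0.0]]
force: [0.1, -0.7, -2.5]
gripper_width: 0.0262
```

```bash
python3 st.py
```

```text
tcp stand mm [-1.394e+02  1.000e-01] z 94.5 F stand [ 0.7 -0.1] -2.5 M [ 0.05 -0.    0.02] yaw 12.47 w 0.02616229898975842 t 10.5
```

Request:
servo_tool:
  dp:
    - [0,0,4]
    - [0,0,8]
    - [0,0,12]
    - [0,0,16]
    - [0,0,20]
    - [0,0,20]
  turn:
    - [0,0,0]
    - [0,0,0]
    - [0,0,0]
    - [0,0,0]
    - [0,0,0]
    - [0,0,0]
  fingers: [0,0,0,0,0,0]

```text
t: 11.25
tcp_pos: [0.5312, -0.064, 0.0945]
ee_rot: [[0.0, 0.977, 0.215], [-0.0, 0.215, -0.977], [-1.0, 0.0, 0.0]]
force: [0.0, 0.1, -2.4]
gripper_width: 0.0265
```

```bash
python3 st.py
```

```text
tcp stand mm [-119.   -0.] z 94.5 F stand [-0.   0.1] -2.4 M [0.06 0.05 0.01] yaw 12.43 w 0.026516882747384132 t 11.25
```

Request:
servo_tool:
  dp:
    - [0,0,6]
    - [0,0,12]
    - [0,0,18]
    - [0,0,22]
    - [0,0,24]
    - [0,0,26]
    - [0,0,26]
  turn:
    - [0,0,0]
    - [0,0,0]
    - [0,0,0]
    - [0,0,0]
    - [0,0,0]
    - [0,0,0]
    - [0,0,0]
  fingers: [0,0,0,0,0,0,0]

```text
t: 12.12
tcp_pos: [0.5368, -0.0889, 0.0945]
ee_rot: [[0.0, 0.976, 0.216], [0.0, 0.216, -0.976], [-1.0, 0.0, -0.0]]
force: [-0.2, 0.8, -1.2]
gripper_width: 0.0263
```

```bash
python3 st.py
```

```text
tcp stand mm [-93.5  -0. ] z 94.5 F stand [-0.8  0. ] -1.2 M [-0.02  0.04 -0.01] yaw 12.47 w 0.026298416605921054 t 12.125
```

Creep forward until contact.

Request:
servo_tool:
  dp:
    - [0,0,1]
    - [0,0,2]
    - [0,0,3]
    - [0,0,4]
    - [0,0,4]
  turn:
    - [0,0,0]
    - [0,0,0]
    - [0,0,0]
    - [0,0,0]
    - [0,0,0]
  fingers: [0,0,0,0,0]

```text
t: 12.75
tcp_pos: [0.5377, -0.0929, 0.0945]
ee_rot: [[0.0, 0.976, 0.216], [-0.0, 0.216, -0.976], [-1.0, 0.0, 0.0]]
force: [0.8, 0.2, -1.2]
gripper_width: 0.0265
```

```bash
python3 st.py
```

```text
tcp stand mm [-89.4  -0. ] z 94.5 F stand [0.  0.8] -1.2 M [ 0.06  0.01 -0.03] yaw 12.46 w 0.026461703365360374 t 12.75
```

Request:
servo_tool:
  dp:
    - [0,0,1]
    - [0,0,2]
    - [0,0,3]
    - [0,0,4]
    - [0,0,4]
  turn:
    - [0,0,0]
    - [0,0,0]
    - [0,0,0]
    - [0,0,0]
    - [0,0,0]
  fingers: [0,0,0,0,0]

```text
t: 13.38
tcp_pos: [0.5381, -0.0953, 0.0945]
ee_rot: [[-0.001, 0.976, 0.217], [0.001, 0.217, -0.976], [-1.0, -0.0, -0.002]]
force: [-1.4, 4.4, 0.8]
gripper_width: 0.0266
```

```bash
python3 st.py
```

```text
tcp stand mm [-87.   -0.1] z 94.5 F stand [-4.6 -0.5] 0.8 M [0.99 0.41 0.07] yaw 12.54 w 0.026612991815812344 t 13.375
```

Request:
servo_tool:
  dp:
    - [0,0,1]
    - [0,0,2]
    - [0,0,3]
    - [0,0,3]
  turn:
    - [0,0,0]
    - [0,0,0]
    - [0,0,0]
    - [0,0,0]
  fingers: [0,0,0,0]

```text
t: 13.88
tcp_pos: [0.538, -0.0953, 0.0945]
ee_rot: [[-0.002, 0.976, 0.219], [0.005, 0.219, -0.976], [-1.0, -0.001, -0.005]]
force: [-4.3, 9.4, 0.8]
gripper_width: 0.0266
```

```bash
python3 st.py; python3 - <<'E'
from st import *
im,d=optics.grab_frame("scene")
p=proj("scene",[*(o-.06*ex),.105])[0].astype(int); h,w=60,80
cv2.imwrite("pics/s5.png",cv2.resize(im[p[1]-h:p[1]+h,p[0]-w:p[0]+w],(800,600),interpolation=cv2.INTER_CUBIC)[:,:,::-1])
E
```

```text
tcp stand mm [-86.9  -0.2] z 94.5 F stand [-10.1  -2.1] 0.8 M [ 1.95  0.86 -0.02] yaw 12.64 w 0.026556713267056564 t 13.875
tcp stand mm [-86.9  -0.2] z 94.5 F stand [-10.1  -2.1] 0.8 M [ 1.95  0.86 -0.02] yaw 12.64 w 0.026556713267056564 t 13.875
```

View pics/s5.png

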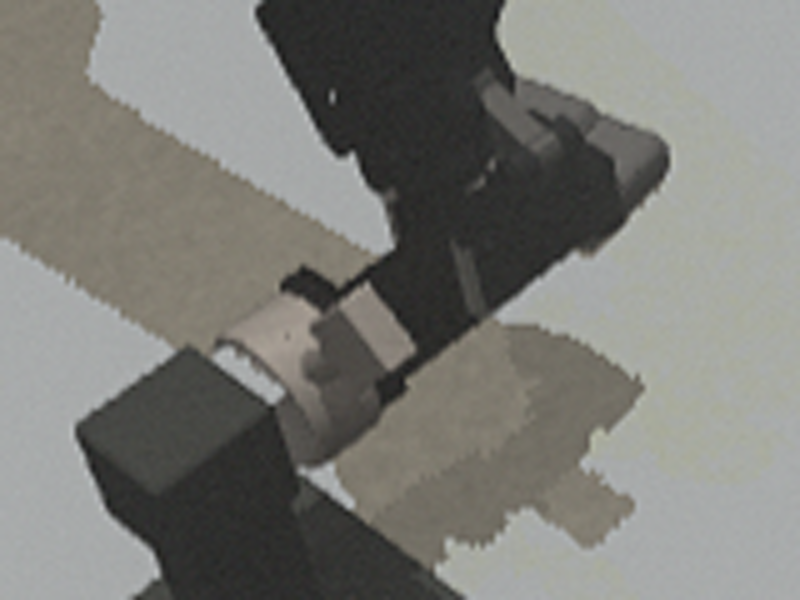

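The front lip is hard against the mouth (near (330,300) in the crop) and the force rose to 10 N at a fixed position, so the stem is home. Release and rise clear.

Request:
servo_tool:
  dp:
    - [0,0,-3]
    - [0,0,-3]
    - [0,0,-3]
    - [0,0,-3]
    - [-10,0,-3]
    - [-50,0,-3]
    - [-110,0,-3]
    - [-130,0,-3]
    - [-130,0,-3]
  turn:
    - [0,0,0]
    - [0,0,0]
    - [0,0,0]
    - [0,0,0]
    - [0,0,0]
    - [0,0,0]
    - [0,0,0]
    - [0,0,0]
    - [0,0,0]
  fingers: [0,0.6,0.6,0.6,0.6,0.6,0.6,0.6,0.6]

```text
t: 15.05
tcp_pos: [0.5397, -0.0968, 0.2268]
ee_rot: [[0.005, 0.976, 0.216], [-0.002, 0.216, -0.976], [-1.0, 0.004, 0.002]]
force: [-0.0, 0.2, -0.4]
gripper_width: 0.0515
```

```bash
cat > lev.py <<'E'
from st import *
def lever(tag,lo=.140):
    for n in ("scene","top"):
        im,d=optics.grab_frame(n); np.savez(f"pics/{n}_{tag}.npz",im=im,d=d)
        C=cloud(n,d); L=np.stack([(C[...,:2]-o)@ex,(C[...,:2]-o)@ey,C[...,2]],-1)
        r=np.hypot(L[...,1],L[...,2]-.105); m=(L[...,0]>-.04)&(L[...,0]<.0)&(r>.056)&(r<.094)&(L[...,2]>.11)
        q=L[m]
        if len(q)<10: print(n,"none"); continue
        f=np.arctan2(q[:,1],q[:,2]-.105); print(n,len(q),"x",np.percentile(q[:,0],[3,50,97]).round(4),"lean",np.percentile(f,[5,50,95]).round(3),"mid",(np.percentile(f,[5,95]).mean()).round(3))
        m=(L[...,0]>-.16)&(L[...,0]<-.03)&(np.abs(L[...,1])<.03)&(L[...,2]>.08)&(L[...,2]<.14); q=L[m]
        for b in np.arange(-.15,-.03,.01):
            k=q[(q[:,0]>b)&(q[:,0]<b+.01)]
            if len(k)>5: print("  hold",round(b,2),len(k),"z97",np.percentile(k[:,2],97).round(4),"y",np.percentile(k[:,1],[3,97]).round(4))
        print("  xmin",q[:,0].min().round(4))
E
python3 -c "
from lev import *
lever('a')
im=np.load('pics/scene_a.npz')['im']; p=proj('scene',[*(o-.05*ex),.105])[0].astype(int); h,w=60,80
cv2.imwrite('pics/s6.png',cv2.resize(im[p[1]-h:p[1]+h,p[0]-w:p[0]+w],(640,480),interpolation=cv2.INTER_CUBIC)[:,:,::-1])"
```

```text
tcp stand mm [-85.1   1. ] z 226.8 F stand [-0.2  0. ] -0.4 M [-0.04 -0.03 -0.01] yaw 12.45 w 0.05148050672732665 t 15.05
scene 265 x [-0.0217 -0.0118 -0.0104] lean [0.609 0.753 0.898] mid 0.754
  hold -0.15 18 z97 0.1156 y [-0.018   0.0216]
  hold -0.14 219 z97 0.1165 y [-0.0194  0.0225]
  hold -0.13 129 z97 0.1081 y [-0.013   0.0203]
  hold -0.12 111 z97 0.1087 y [-0.0105  0.0147]
  hold -0.11 112 z97 0.1095 y [-0.01    0.0145]
  hold -0.1 118 z97 0.1101 y [-0.0108  0.0144]
  hold -0.09 124 z97 0.1106 y [-0.0112  0.0144]
  hold -0.08 120 z97 0.1114 y [-0.0111  0.0146]
  hold -0.07 126 z97 0.112 y [-0.0103  0.0148]
  hold -0.06 106 z97 0.1131 y [-0.0114  0.0145]
  hold -0.05 37 z97 0.1226 y [-0.02    0.0223]
  hold -0.04 75 z97 0.1232 y [-0.0195  0.0224]
  xmin -0.1425
top none
```

View pics/s6.png

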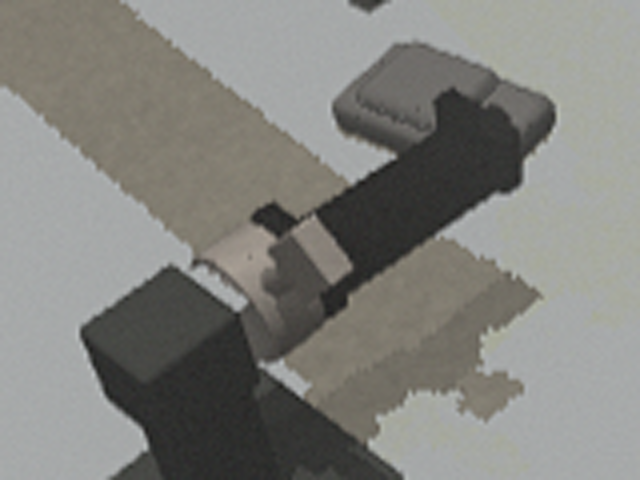

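The holder stays home with its lips up, drooping about 3° in the loose bore; the jaws should level it. The lever leans 0.754 rad (nut ≈ 0.15).

```bash
python3 mv.py .6033 -.1524 .227 -77.4
```

```text
dp [-3.1, 51.9, 68.3] turn [89.86, 0.05, 0.05] | tcp [ 0.5379 -0.0969  0.2239] yaw_y 12.46 w 51.4 F [-0.2 -0.1  0.2] t 15.15
```

Request:
servo_tool:
  dp:
    - [-20,10,10]
    - [-20,20,20]
    - [-20,30,30]
    - [-20,40,40]
    - [-20,51,55]
    - [-20,52,68]
    - [-20,52,68]
    - [-20,52,68]
    - [-20,52,68]
    - [-20,52,68]
    - [-10,52,68]
    - [-3,52,68]
  turn:
    - [10,0,0]
    - [20,0,0]
    - [30,0,0]
    - [40,0,0]
    - [50,0,0]
    - [60,0,0]
    - [70,0,0]
    - [80,0,0]
    - [89.9,0,0]
    - [89.9,0,0]
    - [89.9,0,0]
    - [89.9,0,0]
  fingers: [0.5,0.5,0.5,0.5,0.5,0.5,0.5,0.5,0.5,0.5,0.5,0.5]

```text
t: 16.65
tcp_pos: [0.6034, -0.1518, 0.226]
ee_rot: [[-0.002, 0.219, -0.976], [0.0, -0.976, -0.219], [-1.0, -0.001, 0.002]]
force: [0.3, 0.4, 0.5]
gripper_width: 0.0426
```

```bash
python3 mv.py .6033 -.1524 .139 -77.4; python3 st.py
```

```text
dp [87.0, 0.7, 0.0] turn [0.05, 0.1, 0.05] | tcp [ 0.6034 -0.1518  0.226 ] yaw_y -77.35 w 42.6 F [0.3 0.4 0.5] t 16.65
tcp stand mm [-17.6  51.2] z 226.0 F stand [-0.3  0.4] 0.5 M [ 0.05  0.08 -0.  ] yaw -77.35 w 0.04262267147236968 t 16.65
```

Request:
servo_tool:
  dp:
    - [40,0.5,0]
    - [65,0.5,0]
    - [80,0.5,0]
    - [87,0.5,0]
    - [87,0.5,0]
    - [87,0.5,0]
    - [87,0.5,0]
    - [87,0.5,0]
    - [87,0.5,0]
  turn:
    - [0,0,0]
    - [0,0,0]
    - [0,0,0]
    - [0,0,0]
    - [0,0,0]
    - [0,0,0]
    - [0,0,0]
    - [0,0,0]
    - [0,0,0]
  fingers: [0.5,0.5,0.5,0.5,0.5,0,0,0,0]
  squeeze: 25

```text
t: 17.77
tcp_pos: [0.6046, -0.1507, 0.1415]
ee_rot: [[0.001, 0.219, -0.976], [0.001, -0.976, -0.219], [-1.0, -0.001, -0.001]]
force: [-1.0, 5.7, 4.0]
gripper_width: 0.0113
```

```bash
python3 st.py
```

```text
tcp stand mm [-18.4  52.7] z 141.5 F stand [-5.7  0.2] 4.0 M [0.96 0.37 0.02] yaw -77.35 w 0.011341093403218176 t 17.775
```

Request:
servo_tool:
  dp:
    - [-3.7,-1,4.3]
    - [-7.2,-1,8.9]
    - [-12.7,-1,18.5]
    - [-16.8,-1,28.8]
    - [-19.3,-1,39.6]
    - [-20.1,-1,50.7]
    - [-20.1,-1,50.7]
  turn:
    - [0,0,0]
    - [0,0,0]
    - [0,0,0]
    - [0,0,0]
    - [0,0,0]
    - [0,0,0]
    - [0,0,0]
  fingers: [0,0,0,0,0,0,0]

```text
t: 18.65
tcp_pos: [0.5552, -0.1618, 0.1614]
ee_rot: [[0.003, 0.218, -0.976], [0.001, -0.976, -0.218], [-1.0, 0.0, -0.003]]
force: [1.5, 4.7, 2.1]
gripper_width: 0.0112
```

```bash
python3 st.py; python3 -c "
from lev import *
lever('b')"
```

```text
tcp stand mm [-18.3   2. ] z 161.4 F stand [-4.3  2.5] 2.1 M [ 0.95 -0.49  0.15] yaw -77.42 w 0.011170905292183632 t 18.65
tcp stand mm [-18.3   2. ] z 161.4 F stand [-4.3  2.5] 2.1 M [ 0.95 -0.49  0.15] yaw -77.42 w 0.011170905292183632 t 18.65
scene 479 x [-0.0341 -0.0151 -0.0017] lean [0.002 0.155 0.296] mid 0.149
  hold -0.15 19 z97 0.1179 y [-0.0168  0.0229]
  hold -0.14 205 z97 0.1186 y [-0.018   0.0229]
  hold -0.13 146 z97 0.1131 y [-0.0124  0.0209]
  hold -0.12 115 z97 0.1104 y [-0.0104  0.0152]
  hold -0.11 111 z97 0.1113 y [-0.0103  0.0154]
  hold -0.1 117 z97 0.1113 y [-0.0103  0.015 ]
  hold -0.09 125 z97 0.1122 y [-0.0101  0.0149]
  hold -0.08 119 z97 0.1128 y [-0.0095  0.0145]
  hold -0.07 132 z97 0.113 y [-0.0096  0.0148]
  hold -0.06 127 z97 0.1135 y [-0.0109  0.0148]
  hold -0.05 96 z97 0.123 y [-0.0158  0.0226]
  hold -0.04 172 z97 0.1235 y [-0.0145  0.0232]
  xmin -0.1428
top 17 x [-0.0355 -0.0289 -0.0082] lean [-0.164 -0.131 -0.073] mid -0.119
  hold -0.15 69 z97 0.121 y [-0.0204  0.0193]
  hold -0.14 77 z97 0.1218 y [-0.022   0.0203]
  hold -0.13 57 z97 0.1141 y [-0.0146  0.0131]
  hold -0.12 60 z97 0.1138 y [-0.0145  0.0127]
  hold -0.11 62 z97 0.1136 y [-0.0146  0.0125]
  hold -0.1 64 z97 0.1142 y [-0.0148  0.0123]
  hold -0.09 61 z97 0.1173 y [-0.0148  0.0127]
  hold -0.08 58 z97 0.1162 y [-0.0148  0.0128]
  hold -0.07 65 z97 0.1175 y [-0.0149  0.0123]
  hold -0.06 57 z97 0.1163 y [-0.0147  0.0125]
  hold -0.05 85 z97 0.1256 y [-0.0224  0.0154]
  hold -0.04 54 z97 0.1282 y [-0.0237  0.0021]
  xmin -0.1443
```

Request:
servo_tool:
  dp:
    - [0.2,-1,5.5]
    - [0.8,-1,11.1]
    - [1.8,-1,16.5]
    - [3.3,-1,21.9]
    - [5,-1,27]
    - [7.4,-1,32.2]
    - [10,-1,37]
    - [12.9,-1,41.8]
    - [16.3,-1,46]
    - [19.9,-1,50.4]
    - [19.9,-1,50.4]
  turn:
    - [0,0,0]
    - [0,0,0]
    - [0,0,0]
    - [0,0,0]
    - [0,0,0]
    - [0,0,0]
    - [0,0,0]
    - [0,0,0]
    - [0,0,0]
    - [0,0,0]
    - [0,0,0]
  fingers: [0,0,0,0,0,0,0,0,0,0,0]

```text
t: 20.12
tcp_pos: [0.5058, -0.173, 0.1421]
ee_rot: [[0.002, 0.217, -0.976], [-0.001, -0.976, -0.217], [-1.0, 0.002, -0.002]]
force: [0.1, 3.0, 8.3]
gripper_width: 0.0116
```

```bash
python3 st.py
```

```text
tcp stand mm [-18.1 -48.6] z 142.1 F stand [-2.9  0.7] 8.3 M [ 0.83 -0.22  0.16] yaw -77.45 w 0.011556440736145868 t 20.125
```

Request:
servo_tool:
  dp:
    - [2.6,-0.5,2.6]
    - [5.3,-0.5,5.2]
    - [8.1,-0.5,7.6]
    - [11,-0.5,9.8]
    - [14.1,-0.5,11.9]
    - [14.1,-0.5,11.9]
  turn:
    - [0,0,0]
    - [0,0,0]
    - [0,0,0]
    - [0,0,0]
    - [0,0,0]
    - [0,0,0]
  fingers: [0,0,0,0,0,0]

```text
t: 20.88
tcp_pos: [0.4936, -0.1758, 0.1277]
ee_rot: [[0.001, 0.217, -0.976], [-0.002, -0.976, -0.217], [-1.0, 0.002, -0.001]]
force: [-1.4, 1.8, 8.1]
gripper_width: 0.0113
```

```bash
python3 st.py;python3 -c "
from lev import *
lever('c')" | grep -v hold
```

```text
tcp stand mm [-18.1 -61.2] z 127.7 F stand [-2.1 -1. ] 8.1 M [ 0.58 -0.11  0.12] yaw -77.47 w 0.011308947344533084 t 20.875
tcp stand mm [-18.1 -61.2] z 127.7 F stand [-2.1 -1. ] 8.1 M [ 0.58 -0.11  0.12] yaw -77.47 w 0.011308947344533084 t 20.875
scene 547 x [-0.0349 -0.0139 -0.0008] lean [-1.041 -0.678 -0.582] mid -0.811
  xmin -0.1416
top none
```

Request:
servo_tool:
  dp:
    - [1.6,0,1]
    - [3.2,0,1.9]
    - [5,0,2.8]
    - [5,0,2.8]
  turn:
    - [0,0,0]
    - [0,0,0]
    - [0,0,0]
    - [0,0,0]
  fingers: [0,0,0,0]

```text
t: 21.48
tcp_pos: [0.4906, -0.1764, 0.1227]
ee_rot: [[0.0, 0.217, -0.976], [-0.002, -0.976, -0.217], [-1.0, 0.002, 0.0]]
force: [-2.3, 1.6, 7.9]
gripper_width: 0.0117
```

```bash
python3 st.py
```

```text
tcp stand mm [-18.1 -64.2] z 122.7 F stand [-2.1 -1.9] 7.9 M [0.53 0.06 0.15] yaw -77.47 w 0.011672476928023852 t 21.475
```

Request:
servo_tool:
  dp:
    - [0,0,0]
    - [0,0,0]
    - [0,0,0]
    - [-20,0,10]
    - [-70,0,30]
    - [-120,0,60]
    - [-120,0,90]
    - [-120,0,90]
  turn:
    - [0,0,0]
    - [0,0,0]
    - [0,0,0]
    - [0,0,0]
    - [0,0,0]
    - [0,0,0]
    - [0,0,0]
    - [0,0,0]
  fingers: [0.5,0.5,0.5,0.5,0.5,0.5,0.5,0.5]

```text
t: 22.48
tcp_pos: [0.4007, -0.1957, 0.242]
ee_rot: [[-0.001, 0.215, -0.977], [-0.002, -0.977, -0.215], [-1.0, 0.002, 0.001]]
force: [0.2, -0.2, -0.5]
gripper_width: 0.0428
```

```bash
python3 -c "
from lev import *
lever('d')
out=[]
for n in ('scene','top'):
    im=np.load(f'pics/{n}_d.npz')['im']; p=proj(n,[*(o-.05*ex),.105])[0].astype(int); h,w=60,60
    out.append(cv2.resize(im[p[1]-h:p[1]+h,p[0]-w:p[0]+w],(400,400),interpolation=cv2.INTER_CUBIC))
cv2.imwrite('pics/s7.png',np.hstack(out)[:,:,::-1])"
```

```text
tcp stand mm [ -18.9 -156.1] z 242.0 F stand [0.2 0.1] -0.5 M [ 0.   -0.02  0.02] yaw -77.6 w 0.04276081600485931 t 22.475
scene 257 x [-0.0214 -0.0128 -0.0101] lean [-0.965 -0.692 -0.629] mid -0.797
  hold -0.15 9 z97 0.1233 y [-0.0104  0.0219]
  hold -0.14 189 z97 0.1246 y [-0.019  0.023]
  hold -0.13 166 z97 0.1224 y [-0.0145  0.0208]
  hold -0.12 115 z97 0.1157 y [-0.01    0.0146]
  hold -0.11 119 z97 0.1158 y [-0.0105  0.0148]
  hold -0.1 117 z97 0.1156 y [-0.01    0.0147]
  hold -0.09 128 z97 0.1161 y [-0.0101  0.0147]
  hold -0.08 123 z97 0.1162 y [-0.0106  0.0145]
  hold -0.07 124 z97 0.1162 y [-0.0106  0.0146]
  hold -0.06 134 z97 0.1168 y [-0.01    0.0146]
  hold -0.05 94 z97 0.1248 y [-0.0171  0.0221]
  hold -0.04 192 z97 0.1254 y [-0.018   0.0226]
  xmin -0.1413
top 140 x [-0.0242 -0.0207 -0.0127] lean [-0.98  -0.741 -0.639] mid -0.809
  hold -0.15 73 z97 0.1266 y [-0.0213  0.0196]
  hold -0.14 84 z97 0.1279 y [-0.0224  0.0208]
  hold -0.13 53 z97 0.1191 y [-0.0151  0.0117]
  hold -0.12 61 z97 0.118 y [-0.015   0.0125]
  hold -0.11 60 z97 0.1187 y [-0.0147  0.0121]
  hold -0.1 61 z97 0.1193 y [-0.015   0.0119]
  hold -0.09 60 z97 0.1193 y [-0.0152  0.0123]
  hold -0.08 62 z97 0.119 y [-0.015  0.012]
  hold -0.07 61 z97 0.1204 y [-0.0149  0.0117]
  hold -0.06 59 z97 0.1201 y [-0.0152  0.0125]
  hold -0.05 104 z97 0.1277 y [-0.0221  0.019 ]
  hold -0.04 88 z97 0.1292 y [-0.0234  0.0204]
  xmin -0.1433
```

View pics/s7.png

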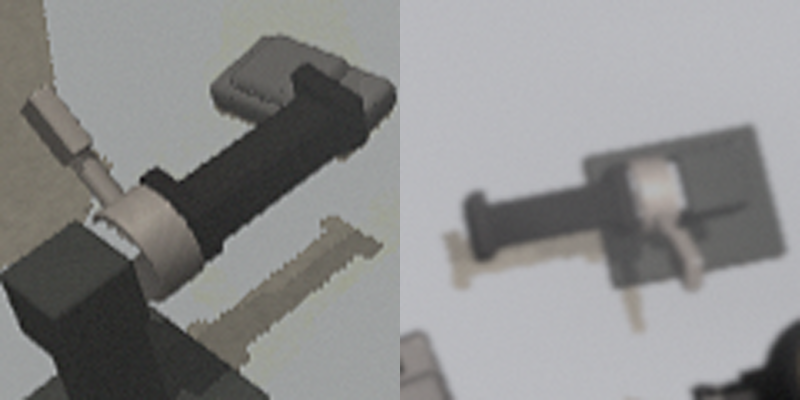

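The holder is now level, still home and lips up. The lever leans only about −0.80 (nut ≈ 1.70), so the paddle slid in the light grip near the end. I'll push it further with shut fingertips from above.

```bash
python3 mv.py .4949 -.1766 .240 -77.4 .4949 -.1766 .182 -77.4
```

```text
dp [1.5, 2.3, -94.0] turn [-0.05, -0.01, -0.01] | tcp [ 0.4027 -0.1947  0.2415] yaw_y -77.45 w 42.4 F [-0.  -0.2  0. ] t 22.57
dp [59.5, 2.3, -93.9] turn [-0.05, -0.01, -0.01] | tcp [ 0.4027 -0.1947  0.2415] yaw_y -77.45 w 42.4 F [-0.  -0.2  0. ] t 22.57
```

Request:
servo_tool:
  dp:
    - [1,2,-50]
    - [1,2,-94]
    - [1,2,-94]
    - [1,2,-94]
    - [30,2,-94]
    - [50,2,-94]
    - [57,2,-94]
    - [57,2,-94]
  turn:
    - [0,0,0]
    - [0,0,0]
    - [0,0,0]
    - [0,0,0]
    - [0,0,0]
    - [0,0,0]
    - [0,0,0]
    - [0,0,0]
  fingers: [0,0,0,0,0,0,0,0]
  squeeze: 40

```text
t: 23.58
tcp_pos: [0.4943, -0.1765, 0.1846]
ee_rot: [[-0.001, 0.217, -0.976], [-0.0, -0.976, -0.217], [-1.0, 0.0, 0.001]]
force: [0.8, -0.5, -0.2]
gripper_width: -0.0001
```

```bash
python3 st.py
```

```text
tcp stand mm [-17.2 -60.6] z 184.6 F stand [0.7 0.7] -0.2 M [-0.02  0.02 -0.03] yaw -77.46 w -9.38091180149053e-05 t 23.575
```

Request:
servo_tool:
  dp:
    - [3,0,0]
    - [6,0,0]
    - [9,0,0]
    - [12,0,0]
    - [15,0,0]
    - [15,0,0]
  turn:
    - [0,0,0]
    - [0,0,0]
    - [0,0,0]
    - [0,0,0]
    - [0,0,0]
    - [0,0,0]
  fingers: [0,0,0,0,0,0]

```text
t: 24.32
tcp_pos: [0.4923, -0.177, 0.1701]
ee_rot: [[-0.006, 0.217, -0.976], [-0.001, -0.976, -0.217], [-1.0, -0.0, 0.006]]
force: [-4.7, -0.7, 7.1]
gripper_width: -0.0
```

```bash
python3 st.py
```

```text
tcp stand mm [-17.2 -62.7] z 170.1 F stand [-0.3 -4.8] 7.1 M [-0.07  1.21  0.03] yaw -77.49 w -1.4726509170055257e-05 t 24.325
```

Request:
servo_tool:
  dp:
    - [2,0,0]
    - [4,0,0]
    - [6,0,0]
    - [8,0,0]
    - [10,0,0]
    - [12,0,0]
    - [12,0,0]
  turn:
    - [0,0,0]
    - [0,0,0]
    - [0,0,0]
    - [0,0,0]
    - [0,0,0]
    - [0,0,0]
    - [0,0,0]
  fingers: [0,0,0,0,0,0,0]

```text
t: 25.2
tcp_pos: [0.4959, -0.1763, 0.1585]
ee_rot: [[0.002, 0.218, -0.976], [-0.001, -0.976, -0.218], [-1.0, 0.001, -0.002]]
force: [-0.9, 0.4, 5.3]
gripper_width: -0.0002
```

```bash
python3 st.py
```

```text
tcp stand mm [-17.1 -59. ] z 158.5 F stand [-0.6 -0.8] 5.3 M [-0.09  0.14 -0.06] yaw -77.41 w -0.00015352570934540122 t 25.2
```

Request:
servo_tool:
  dp:
    - [2,0,0]
    - [4,0,0]
    - [6,0,0]
    - [6,0,0]
  turn:
    - [0,0,0]
    - [0,0,0]
    - [0,0,0]
    - [0,0,0]
  fingers: [0,0,0,0]

```text
t: 25.7
tcp_pos: [0.4993, -0.1761, 0.1559]
ee_rot: [[0.01, 0.218, -0.976], [-0.002, -0.976, -0.218], [-1.0, 0.004, -0.009]]
force: [-1.1, 1.2, 21.6]
gripper_width: 0.0
```

```bash
python3 st.py
```

```text
tcp stand mm [-16.6 -55.6] z 155.9 F stand [-1.4 -0.8] 21.6 M [ 0.28  0.33 -0.05] yaw -77.38 w 4.254022679442539e-05 t 25.7
```

The force jumped to 21.6 N with little motion, so the nut is at its end stop. Back off and check.

Request:
servo_tool:
  dp:
    - [-10,0,0]
    - [-40,0,0]
    - [-90,0,30]
    - [-100,0,90]
    - [-100,0,100]
    - [-100,0,100]
  turn:
    - [0,0,0]
    - [0,0,0]
    - [0,0,0]
    - [0,0,0]
    - [0,0,0]
    - [0,0,0]
  fingers: [0,0,0,0,0,0]

```text
t: 26.45
tcp_pos: [0.3967, -0.1979, 0.2513]
ee_rot: [[-0.0, 0.217, -0.976], [0.0, -0.976, -0.217], [-1.0, -0.0, 0.0]]
force: [-0.1, -0.5, -0.6]
gripper_width: 0.0003
```

```bash
python3 -c "
from lev import *
lever('e')
out=[]
for n in ('scene','top'):
    im=np.load(f'pics/{n}_e.npz')['im']; p=proj(n,[*(o-.05*ex),.105])[0].astype(int); h,w=60,60
    out.append(cv2.resize(im[p[1]-h:p[1]+h,p[0]-w:p[0]+w],(400,400),interpolation=cv2.INTER_CUBIC))
cv2.imwrite('pics/s8.png',np.hstack(out)[:,:,::-1])" | grep -v "\-0.1 \|-0.09\|-0.08"
```

```text
tcp stand mm [ -17.6 -160.5] z 251.3 F stand [ 0.4 -0.2] -0.6 M [ 0.01 -0.05 -0.03] yaw -77.49 w 0.0002862215506473705 t 26.45
scene 256 x [-0.0216 -0.0127 -0.01  ] lean [-0.967 -0.695 -0.626] mid -0.797
  hold -0.15 8 z97 0.1234 y [-0.0186  0.0187]
  hold -0.14 180 z97 0.1244 y [-0.0194  0.0229]
  hold -0.13 176 z97 0.123 y [-0.0154  0.0209]
  hold -0.12 118 z97 0.1159 y [-0.0101  0.0147]
  hold -0.11 116 z97 0.1157 y [-0.0108  0.0147]
  hold -0.07 130 z97 0.1161 y [-0.0109  0.0148]
  hold -0.06 132 z97 0.1161 y [-0.01    0.0146]
  hold -0.05 96 z97 0.125 y [-0.0158  0.0223]
  hold -0.04 192 z97 0.1256 y [-0.0185  0.0229]
  xmin -0.1409
top 140 x [-0.0242 -0.0207 -0.0132] lean [-0.979 -0.759 -0.635] mid -0.807
  hold -0.15 72 z97 0.1262 y [-0.0219  0.0194]
  hold -0.14 85 z97 0.1275 y [-0.0224  0.0203]
  hold -0.13 53 z97 0.1177 y [-0.0148  0.011 ]
  hold -0.12 61 z97 0.1171 y [-0.015   0.0124]
  hold -0.11 60 z97 0.1202 y [-0.015   0.0119]
  hold -0.07 61 z97 0.1182 y [-0.0152  0.0111]
  hold -0.06 59 z97 0.12 y [-0.0147  0.0124]
  hold -0.05 108 z97 0.1272 y [-0.0221  0.0189]
  hold -0.04 83 z97 0.1312 y [-0.0227  0.0205]
  xmin -0.1438
```

View pics/s8.png

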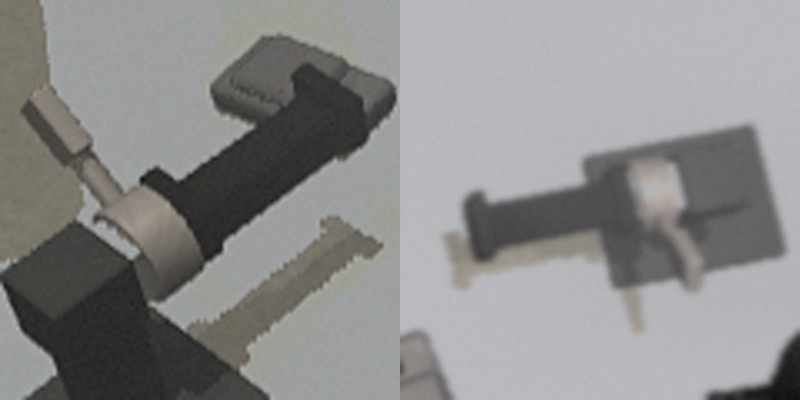

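The lever reads the same −0.80 as before the push. I'll push again and measure while pressed, to tell spring-back from slipping past.

Request:
servo_tool:
  dp:
    - [0,0,-50]
    - [0,0,-108]
    - [0,0,-108]
    - [0,0,-108]
    - [40,0,-108]
    - [66,0,-108]
    - [66,0,-108]
    - [69,0,-108]
    - [72,0,-108]
    - [75,0,-108]
    - [75,0,-108]
  turn:
    - [0,0,0]
    - [0,0,0]
    - [0,0,0]
    - [0,0,0]
    - [0,0,0]
    - [0,0,0]
    - [0,0,0]
    - [0,0,0]
    - [0,0,0]
    - [0,0,0]
    - [0,0,0]
  fingers: [0,0,0,0,0,0,0,0,0,0,0]

```text
t: 27.92
tcp_pos: [0.5026, -0.1744, 0.1767]
ee_rot: [[0.0, 0.218, -0.976], [-0.0, -0.976, -0.218], [-1.0, 0.0, -0.0]]
force: [0.5, -0.6, -1.0]
gripper_width: 0.0004
```

```bash
python3 -c "
from lev import *
lever('f')
d=np.load('pics/scene_e.npz')['d'];C=cloud('scene',d); L=np.stack([(C[...,:2]-o)@ex,(C[...,:2]-o)@ey,C[...,2]],-1)
r=np.hypot(L[...,1],L[...,2]-.105); m=(L[...,0]>-.04)&(L[...,0]<.0)&(r>.03)&(r<.12)&(L[...,2]>.11)&(L[...,1]<-.02)
q=L[m]
for a_ in np.arange(.03,.12,.01):
    k=q[(r[m]>a_)&(r[m]<a_+.01)]
    if len(k)>3: print('r',round(a_,2),len(k),'y',np.percentile(k[:,1],[3,50,97]).round(4),'z',np.percentile(k[:,2],[3,50,97]).round(4),'x',np.percentile(k[:,0],[3,50,97]).round(4))
" | grep -v hold
```

```text
tcp stand mm [-17.4 -52. ] z 176.7 F stand [0.7 0.4] -1.0 M [ 0.01 -0.02  0.03] yaw -77.43 w 0.0004186211176521192 t 27.925
scene 294 x [-0.0219 -0.0124 -0.008 ] lean [-0.949 -0.674 -0.479] mid -0.714
  xmin -0.1417
top 46 x [-0.0245 -0.0205 -0.013 ] lean [-0.979 -0.898 -0.785] mid -0.882
  xmin -0.1433
r 0.03 45 y [-0.0272 -0.024  -0.0202] z [0.1265 0.1312 0.1348] x [-0.0211 -0.015  -0.0103]
r 0.04 47 y [-0.0355 -0.0317 -0.0274] z [0.1324 0.1376 0.1417] x [-0.0211 -0.0146 -0.0111]
r 0.05 61 y [-0.0482 -0.0356 -0.0323] z [0.1356 0.1456 0.1533] x [-0.021  -0.0135 -0.0103]
r 0.06 78 y [-0.0552 -0.0413 -0.036 ] z [0.1401 0.1545 0.16  ] x [-0.0216 -0.0127 -0.0101]
r 0.07 76 y [-0.0634 -0.049  -0.0426] z [0.1461 0.1622 0.1662] x [-0.0212 -0.0124 -0.01  ]
r 0.08 73 y [-0.0682 -0.0566 -0.0506] z [0.1525 0.1686 0.1735] x [-0.0215 -0.0128 -0.01  ]
```

Request:
servo_tool:
  dp:
    - [3,0,0]
    - [6,0,0]
    - [9,0,0]
    - [12,0,0]
    - [12,0,0]
  turn:
    - [0,0,0]
    - [0,0,0]
    - [0,0,0]
    - [0,0,0]
    - [0,0,0]
  fingers: [0,0,0,0,0]

```text
t: 28.65
tcp_pos: [0.5031, -0.1746, 0.1647]
ee_rot: [[0.001, 0.218, -0.976], [-0.0, -0.976, -0.218], [-1.0, 0.001, -0.001]]
force: [1.1, -0.5, 1.3]
gripper_width: 0.0002
```

```bash
cat > rod.py <<'E'
from st import *
import sys
for n in ("scene","top"):
    im,d=optics.grab_frame(n);C=cloud(n,d); L=np.stack([(C[...,:2]-o)@ex,(C[...,:2]-o)@ey,C[...,2]],-1)
    r=np.hypot(L[...,1],L[...,2]-.105); m=(L[...,0]>-.03)&(L[...,0]<-.005)&(L[...,2]>.11)&(L[...,1]<-.015)
    for a_,b_ in ((.032,.052),(.056,.09)):
        k=L[m&(r>a_)&(r<b_)]
        if len(k)>5: print(n,"r",a_,len(k),"lean pct",np.percentile(np.arctan2(k[:,1],k[:,2]-.105),[5,25,50,95]).round(3))
E
python3 rod.py
```

```text
tcp stand mm [-17.2 -51.6] z 164.7 F stand [0.7 0.9] 1.3 M [-0.11 -0.04 -0.04] yaw -77.42 w 0.00019649812943827634 t 28.65
scene r 0.032 99 lean pct [-0.94  -0.884 -0.848 -0.78 ]
scene r 0.056 284 lean pct [-1.046 -0.828 -0.743 -0.489]
top r 0.032 9 lean pct [-0.834 -0.805 -0.801 -0.753]
top r 0.056 49 lean pct [-1.099 -1.053 -0.982 -0.808]
```

Request:
servo_tool:
  dp:
    - [3,0,0]
    - [6,0,0]
    - [9,0,0]
    - [9,0,0]
    - [9,0,0]
  turn:
    - [0,0,0]
    - [0,0,0]
    - [0,0,0]
    - [0,0,0]
    - [0,0,0]
  fingers: [0,0,0,0,0]

```text
t: 29.38
tcp_pos: [0.5024, -0.1744, 0.1552]
ee_rot: [[-0.001, 0.218, -0.976], [0.0, -0.976, -0.218], [-1.0, -0.0, 0.0]]
force: [0.3, 0.5, 0.9]
gripper_width: 0.0
```

```bash
python3 rod.py
```

```text
tcp stand mm [-17.6 -52.3] z 155.2 F stand [-0.4  0.4] 0.9 M [-0.1  -0.04 -0.09] yaw -77.43 w 1.9895951631706262e-05 t 29.375
scene r 0.032 95 lean pct [-1.036 -0.989 -0.956 -0.868]
scene r 0.056 319 lean pct [-1.147 -0.869 -0.648 -0.507]
top r 0.056 62 lean pct [-1.216 -1.092 -0.992 -0.879]
```

Request:
servo_tool:
  dp:
    - [-3,0,0]
    - [-6,0,0]
    - [-6,0,0]
  turn:
    - [0,0,0]
    - [0,0,0]
    - [0,0,0]
  fingers: [0,0,0]

```text
t: 29.85
tcp_pos: [0.5029, -0.1744, 0.1621]
ee_rot: [[0.001, 0.218, -0.976], [-0.0, -0.976, -0.218], [-1.0, 0.0, -0.001]]
force: [-0.2, 0.1, 2.2]
gripper_width: 0.0
```

```bash
python3 rod.py
```

```text
tcp stand mm [-17.4 -51.8] z 162.1 F stand [-0.2 -0.2] 2.2 M [ 0.09 -0.01 -0.01] yaw -77.43 w 1.3552858962690682e-05 t 29.85
scene r 0.032 99 lean pct [-0.978 -0.909 -0.883 -0.801]
scene r 0.056 291 lean pct [-1.073 -0.83  -0.739 -0.496]
top r 0.056 51 lean pct [-1.113 -1.042 -0.969 -0.814]
```

Request:
servo_tool:
  dp:
    - [3,0,0]
    - [6,0,0]
    - [9,0,0]
    - [11,0,0]
    - [11,0,0]
    - [11,0,0]
  turn:
    - [0,0,0]
    - [0,0,0]
    - [0,0,0]
    - [0,0,0]
    - [0,0,0]
    - [0,0,0]
  fingers: [0,0,0,0,0,0]

```text
t: 30.7
tcp_pos: [0.5047, -0.1745, 0.153]
ee_rot: [[0.004, 0.218, -0.976], [-0.001, -0.976, -0.218], [-1.0, 0.002, -0.004]]
force: [-1.2, 1.7, 15.2]
gripper_width: 0.0002
```

```bash
python3 rod.py | grep -v top
```

```text
tcp stand mm [-16.9 -50.1] z 153.0 F stand [-2.  -0.8] 15.2 M [ 0.18  0.43 -0.  ] yaw -77.42 w 0.0002236449951293362 t 30.7
scene r 0.032 95 lean pct [-1.067 -0.982 -0.956 -0.879]
scene r 0.056 308 lean pct [-1.165 -0.856 -0.609 -0.476]
```

Request:
servo_tool:
  dp:
    - [-60,0,0]
  turn:
    - [0,0,0]
  fingers: [0]

```text
t: 30.92
tcp_pos: [0.4998, -0.174, 0.2075]
ee_rot: [[-0.009, 0.218, -0.976], [0.003, -0.976, -0.218], [-1.0, -0.005, 0.008]]
force: [0.8, -0.9, 1.3]
gripper_width: -0.0
```

```bash
for i in 1 2 3; do python3 rod.py| grep -v top; done
```

```text
tcp stand mm [-18.5 -54.7] z 207.5 F stand [1.  0.6] 1.3 M [-0.01 -0.11  0.06] yaw -77.42 w -3.270155499837799e-05 t 30.925
scene r 0.032 102 lean pct [-0.892 -0.848 -0.807 -0.744]
scene r 0.056 250 lean pct [-1.025 -0.85  -0.765 -0.69 ]
tcp stand mm [-16.2 -48.8] z 215.5 F stand [0.7 1.1] 0.5 M [ 0.01 -0.02  0.01] yaw -77.43 w 0.00032212503168399515 t 31.025
scene r 0.032 100 lean pct [-0.847 -0.783 -0.759 -0.699]
scene r 0.056 255 lean pct [-0.975 -0.798 -0.708 -0.64 ]
tcp stand mm [-17.2 -51.9] z 211.0 F stand [-0.1 -1.1] -1.2 M [-0.05  0.05  0.  ] yaw -77.44 w 0.00014931422240354737 t 31.125
scene r 0.032 99 lean pct [-0.844 -0.779 -0.754 -0.677]
scene r 0.056 255 lean pct [-0.964 -0.803 -0.7   -0.622]
```

Request:
servo_tool:
  dp:
    - [-40,0,0]
    - [-60,0,40]
    - [-60,0,90]
    - [-60,0,90]
  turn:
    - [0,0,0]
    - [0,0,0]
    - [0,0,0]
    - [0,0,0]
  fingers: [0,0,0,0]

```text
t: 31.72
tcp_pos: [0.4109, -0.1951, 0.269]
ee_rot: [[-0.004, 0.213, -0.977], [-0.0, -0.977, -0.213], [-1.0, -0.001, 0.004]]
force: [1.2, 0.2, -0.0]
gripper_width: -0.0001
```

```bash
python3 rod.py; python3 -c "
from lev import *
lever('g')"|grep -v hold
```

```text
tcp stand mm [ -17.2 -146. ] z 269.0 F stand [0.  1.2] -0.0 M [ 0.05 -0.   -0.05] yaw -77.69 w -7.548307245133277e-05 t 31.725
scene r 0.032 101 lean pct [-0.853 -0.785 -0.757 -0.665]
scene r 0.056 252 lean pct [-0.959 -0.781 -0.7   -0.629]
top r 0.032 28 lean pct [-0.874 -0.79  -0.741 -0.647]
top r 0.056 117 lean pct [-0.965 -0.87  -0.734 -0.642]
tcp stand mm [ -17.6 -142.5] z 269.7 F stand [0.5 0.1] 0.8 M [ 0.05 -0.02  0.05] yaw -77.47 w 0.00010733403591079365 t 31.825
scene 258 x [-0.0214 -0.0128 -0.01  ] lean [-0.954 -0.695 -0.633] mid -0.793
  xmin -0.1417
top 140 x [-0.0245 -0.0206 -0.0131] lean [-0.961 -0.754 -0.641] mid -0.801
  xmin -0.1434
```

The nut was driven to its stop (~1.95) twice. It settles back to the same ~1.70 each time and stays there, inside the firm range. Last check is the bystanders, then hand in.

```bash
python3 - <<'E'
from h import *
a=np.load("pics/top0.npz")["im"].astype(int); b=optics.grab_frame("top")[0].astype(int)
for n,(u0,u1,v0,v1) in dict(phone=(285,360,138,188),mug=(360,418,140,190),mouse=(370,418,285,340),decoy1=(288,350,312,356),decoy2=(150,182,225,285)).items():
    print(n,"mean diff",np.abs(a-b)[v0:v1,u0:u1].mean().round(2),"max",np.abs(a-b)[v0:v1,u0:u1].max())
s=bot.state(); print(s["t"],np.round(s["force"],1)); print(bot.close_job())
E
```

```text
phone mean diff 5.1 max 11
mug mean diff 5.21 max 10
mouse mean diff 5.15 max 10
decoy1 mean diff 5.62 max 11
decoy2 mean diff 5.27 max 12
31.975 [-0.1  0.2 -0.4]
the job is handed in; nothing more can be done
None
```

I drew the large holder out from under the riser by its stem, regripped it at the bar middle and pushed the stem into the socket. I then swung the nut lever over, let go and handed in at about 32 s.

**Last checks**
- **Stem home:** the push ended at a hard stop with 10 N of force. After clamping the bar reads level, its front lip is at the mouth, and the lips face up.
- **Bystanders:** the mug, phone and mouse have not moved; the top images before and after match. The robot is clear of everything.

**What disagreed:** on the first swing the lever read only about 1.70 rad once released, though I had driven it to about 1.95. Pressing it to its end stop twice more with shut fingers gave the same result: it springs back and rests steadily at about 1.70. That is inside the stated firm range of 1.6–1.9, but not at its upper end. I did not test the grip with a pull.

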